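# Move the stirred samples into the rack in the same order

## Task

The four samples on the stirrer are done: move them into the empty rack in the same order as they stand now, so that the one nearest the stirrer's control panel goes into the hole nearest the rack's carrying loop, the next one into the next hole, and so on to the far end. Keep every sample upright and leave each standing on the rack's floor in its own hole.

Things in the scene. Friction and masses are not known exactly. Their poses are not given: they have to be found in the camera images.
- amber_mid (a point): Brown glass bottle with rounded shoulder, narrow neck and small white screw cap: 88 mm tall, body 34 mm in diameter, straight-sided from the foot up to 60 mm; cap 24 mm in diameter; paper label. About 75 g. This point is on its axis, half-way up; z is up along the axis. It starts upright in one of the four cups on the stirrer.
- vial_mid (a point): Slim clear glass vial with black screw cap: 98 mm tall, 28 mm in diameter, straight-sided up to 78 mm; cap 23 mm in diameter; paper label. About 60 g. This point is on its axis, half-way up; z is up along the axis. It starts upright in one of the four cups on the stirrer.
- jar_mid (a point): Opaque white plastic bottle with a wide white screw cap and no shoulder: 84 mm tall, 34 mm in diameter, straight-sided up to 62 mm; cap 29 mm in diameter, 19 mm high; paper label. About 70 g. This point is on its axis, half-way up; z is up along the axis. It starts upright in one of the four cups on the stirrer.
- stoppered_mid (a point): Clear glass weighing bottle with a glass stopper that ends in a small knob: 96 mm tall in all, body 32 mm in diameter, straight-sided up to 74 mm; paper label. About 65 g. The stopper does not come off. This point is on its axis, half-way up; z is up along the axis. It starts upright in one of the four cups on the stirrer.
- seat_a: Grey plastic centring cup fixed on the stirrer's deck, the one in which the amber sample starts (the four cups look alike): 52 mm across outside, about 44 mm inside, 10 mm high, floor 3 mm thick. Origin: centre of its underside, on the deck. Which cup stands where in the row changes.
- seat_b: Grey plastic centring cup fixed on the stirrer's deck, the one in which the vial sample starts (the four cups look alike): 52 mm across outside, about 44 mm inside, 10 mm high, floor 3 mm thick. Origin: centre of its underside, on the deck. Which cup stands where in the row changes.
- seat_c: Grey plastic centring cup fixed on the stirrer's deck, the one in which the jar sample starts (the four cups look alike): 52 mm across outside, about 44 mm inside, 10 mm high, floor 3 mm thick. Origin: centre of its underside, on the deck. Which cup stands where in the row changes.
- seat_d: Grey plastic centring cup fixed on the stirrer's deck, the one in which the stoppered sample starts (the four cups look alike): 52 mm across outside, about 44 mm inside, 10 mm high, floor 3 mm thick. Origin: centre of its underside, on the deck. Which cup stands where in the row changes.
- stirrer: Low white magnetic stirrer, fixed: steel deck 55 mm above the bench, 240 mm long (its x), 112 wide, with a lower grey control panel (black knob, display) beyond the deck's -x end, to x = -205. Four cups in a row along its x at -87, -29, +29, +87 mm; the one at -87 is nearest the panel. Origin: on the bench under mid-row; z up.
- rack: Low white plastic rack, fixed, empty, turned any way: 240 mm long (its x), 66 wide, 21 high. Four round holes, 47 mm in diameter, in a row along its x at -87, -29, +29, +87 mm; a steel-wire carrying loop sticks out of its -x end (to x = -153), so the hole at -87 is nearest the loop. Holed plate 15 to 21 mm above the bench; floor under the holes 4 mm above it. Origin: on the bench under mid-row.

How it is judged:
By the outcome, as a careful person would: the job done as asked, in the order asked, and still so for the second after the job is handed in, with the robot touching nothing.
It also fails if it takes over 115 s, if anything falls off the work surface, if the arm or the gripper's body presses on something with over 40 N, if the wrist force passes 120 N, or if a joint passes its speed limit or range.

## Robot

A 6-joint arm with a two-finger parallel gripper is mounted at the origin on the work surface. World frame = base frame: x ahead of the robot, y to its left, z up, the work surface at z = 0. Lengths are in m, angles in rad, forces in N, time in s.
With the tool pointing down it reaches from about 0.35 to 0.775 m from the base axis. Payload 5.5 kg.
Tool frame: the origin (TCP) lies at the very end of the fingers, on their centre line; the grasp point (between the pads) lies 19 mm behind it; x points along the fingers, z is the direction in which the jaws open and shut, and the axes are right-handed (so a half turn about x gives the same grasp; the last joint's range is limited). The gripper opens to 85 mm and grips with 20 to 120 N. Pads are 22 mm wide; open, the fingers measure 114 mm over their backs; the gripper's body (76 mm by 85 mm) begins 54 mm behind the grasp point. The pads swing forward as they close: fully open they stand 13 mm farther back than shut.
Start: joints at [-1.325, 0.313, 0.046, 1.304, 0, 1.431], TCP at [0.216, -0.533, 0.231] pointing down, gripper open.
Joint ranges: [-2.76, 2.76], [-0.86, 1.69], [-1.03, 1.26], [-2.2, 2.34], [-1.47, 1.5], [-3.14, 3.14]. Speed limits (rad/s): [2.57, 2.57, 3.14, 3.14, 3.14, 3.14].

## Interface

Orientations are given as a unit quaternion [x, y, z, w].
In Python, from cell import monitor, vision, order gives the robot as it stands.
- The arm moves only by the shell command python3 -m inch 'ROWS'. ROWS is JSON, a list of rows, each a list of 7 numbers: the shift along the world's x, y, z scaled (see below), then the turn, a rotation vector about the world's x, y, z scaled (see below), then the closure in counts, from 0 (fully open) to 255 (shut). In form: [[dx, dy, dz, rx, ry, rz, fingers], ...]. A call has exactly 8 rows; each row is the pose to reach, as a shift and turn from the pose commanded when the call began, turning the shorter way round; what a row does not reach only later rows make up. The controller multiplies each number of a shift by 1000 mm and each number of a turn by 360 degrees. A row lasts 1/12 s, in which the tool goes at most 41.7 mm and 7.16 degrees, less where a joint would pass 70% of its speed; a pose out of reach is approached as far as the arm can. A call with a number of a shift or a turn outside -1 to 1 is refused whole. A call with a gripper value outside its range is refused whole. The fingers move at their own pace and stop on an object; the grip force is fixed at half the most. Time passes only in rows, so rows that repeat a pose let the fingers close, or fill a call up. It gives the time, the measured TCP pose, the force and the opening at its end, in the units of the state.
- monitor.get_obs(): the state, without advancing time (a new reading comes with each control period).
- vision.read_camera(name): name is "scene" or "side" or "wrist"; returns the picture (400x640x3 uint8, red, green, blue); there is no depth.
- vision.camera_params(name): a dict with "fx", "fy", "cx", "cy" (pixels), "R" (3x3) and "t" (3): a world point X has camera coordinates R X + t; the wrist camera has in their place "mount" (4x4, takes a point from camera to tool coordinates, whose origin is the TCP and whose axes are the tool frame's). Camera axes: x right, y down, z forward; pixel columns grow to the right and rows downward; lengths in m; the calibration is good to about 2 mm. A picture is of the moment at which its call begins: read the wrist's pose just before it. camera_params takes no time and is no camera call.
- order.hand_in(): hands the job in, once; it reports no verdict.
The state is a dict: "t": time; "joint_positions": joint angles; "qvel": joint speeds; "effort": joint torques, N m; "tool_pos": TCP position; "ee_rot": TCP orientation; "wrist_force": force on the tool from outside, world axes, zero at the start; "torque": the same for the moment, N m; "opening": finger opening in m.
Only numpy, scipy, OpenCV 4.12 (cv2) and the standard library are available. Lean on these libraries where they do the work, as an engineer would, in place of code of your own. Each camera call takes 0.05 s, during which the arm holds its last target.

## Working session

There is one attempt and no reset: what is moved stays moved. The work goes in short steps, Python scripts to look and compute and a shell command to move; the robot and the scene stay as the last step left them, time stands still between calls to the robot, and variables do not carry over. Pictures are saved under pics/ and viewed, and the job is handed in when it is done.

```bash
ls; mkdir -p pics; python3 - <<'E'
from cell import monitor, vision, order
import cv2, numpy as np
o=monitor.get_obs();print({k:np.round(v,4).tolist() for k,v in o.items()})
for n in ["scene","side","wrist"]:
    im=vision.read_camera(n);cv2.imwrite(f"pics/{n}0.png",im[:,:,::-1])
    print(n,{k:np.round(v,4).tolist() for k,v in vision.camera_params(n).items()})
E
```

```text
pics
{'t': 0.0, 'joint_positions': [-1.3246, 0.314, 0.045, 1.3036, -0.0, 1.4312], 'qvel': [0.0014, -0.0003, -0.0002, 0.001, 0.0, -0.0007], 'effort': [0.0007, -48.0623, 29.8536, 0.0192, -0.0001, -0.0], 'tool_pos': [0.2162, -0.5322, 0.2304], 'ee_rot': [0.3953, 0.5871, -0.3944, 0.5861], 'wrist_force': [-0.2474, -0.7713, 0.2208], 'torque': [0.0154, -0.0277, 0.0308], 'opening': 0.0852}
scene {'fx': 388.3083, 'fy': 388.3083, 'cx': 316.8594, 'cy': 201.2183, 'R': [[0.6839, 0.7294, 0.0156], [0.6327, -0.5824, -0.5103], [-0.3631, 0.3589, -0.8598]], 't': [-0.365, -0.2871, 0.9754]}
side {'fx': 457.7391, 'fy': 457.7391, 'cx': 312.5748, 'cy': 206.0664, 'R': [[0.8875, -0.4608, 0.0045], [-0.3227, -0.6285, -0.7077], [0.329, 0.6266, -0.7065]], 't': [-0.4869, 0.2243, 0.6536]}
wrist {'fx': 347.1078, 'fy': 347.1078, 'cx': 314.9372, 'cy': 196.2253, 'mount': [[-0.001, -0.2723, 0.9622, -0.1424], [-0.0005, -0.9622, -0.2723, 0.0684], [1.0, -0.0007, 0.0008, 0.0004], [0.0, 0.0, 0.0, 1.0]]}
```

View pics/scene0.png

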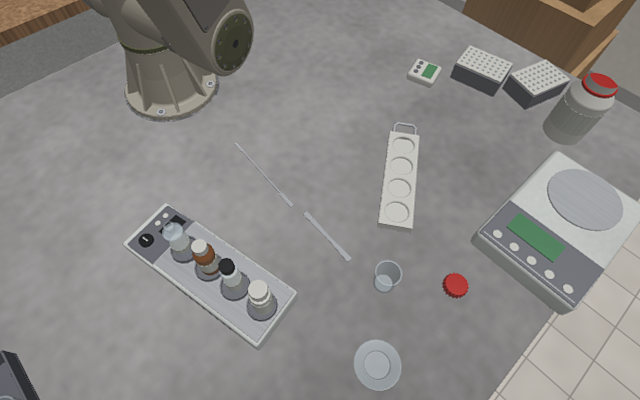

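View pics/side0.png

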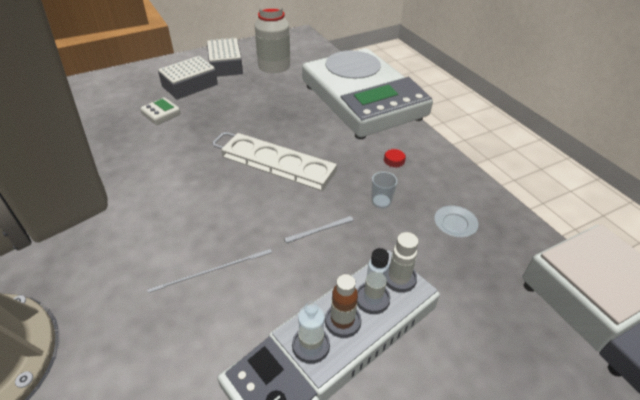

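View pics/wrist0.png

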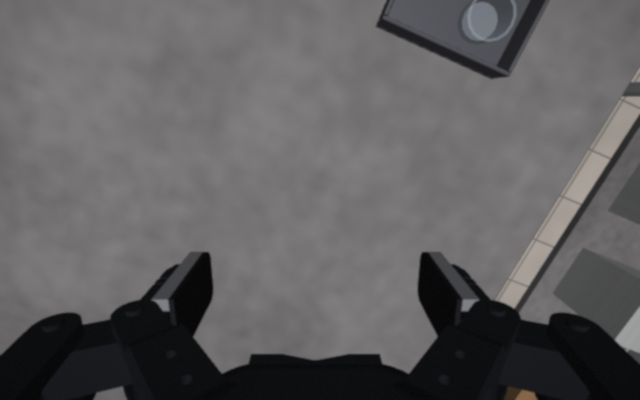

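The scene view shows the stirrer with its panel at upper left (~(150,235)). From the panel the order is stoppered (177,235), amber (204,255), vial (230,275), jar (260,298). The rack runs from its loop at (404,127) to its far end near (397,225). I'll enlarge these areas next.

```bash
python3 - <<'E'
import cv2
for n,(x,y,w,h),s,o in [("scene",(115,195,195,155),4,"s_st"),("scene",(360,110,80,130),4.5,"s_ra"),("side",(215,225,230,175),3.4,"d_st"),("side",(205,125,140,70),5.5,"d_ra")]:
    im=cv2.imread(f"pics/{n}0.png")[y:y+h,x:x+w]
    cv2.imwrite(f"pics/{o}.png",cv2.resize(im,None,fx=s,fy=s,interpolation=cv2.INTER_CUBIC))
E
```

```text
(no output)
```

View pics/s_st.png

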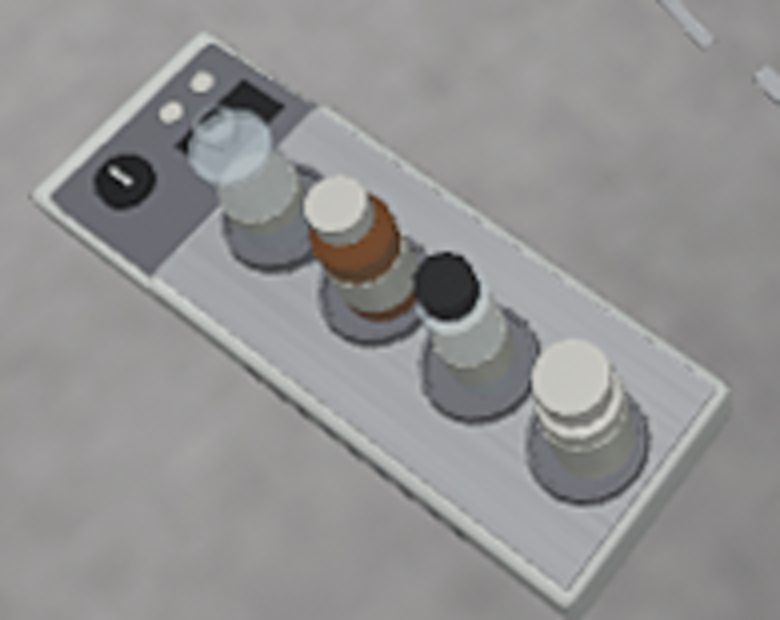

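View pics/s_ra.png

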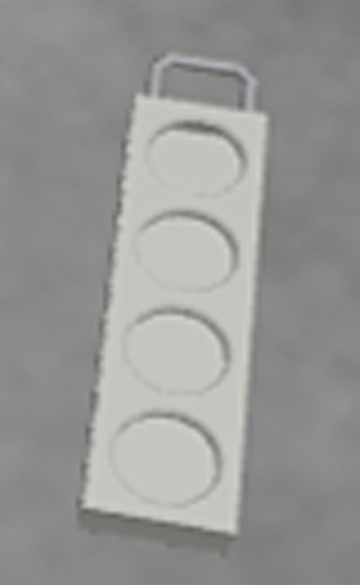

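View pics/d_st.png

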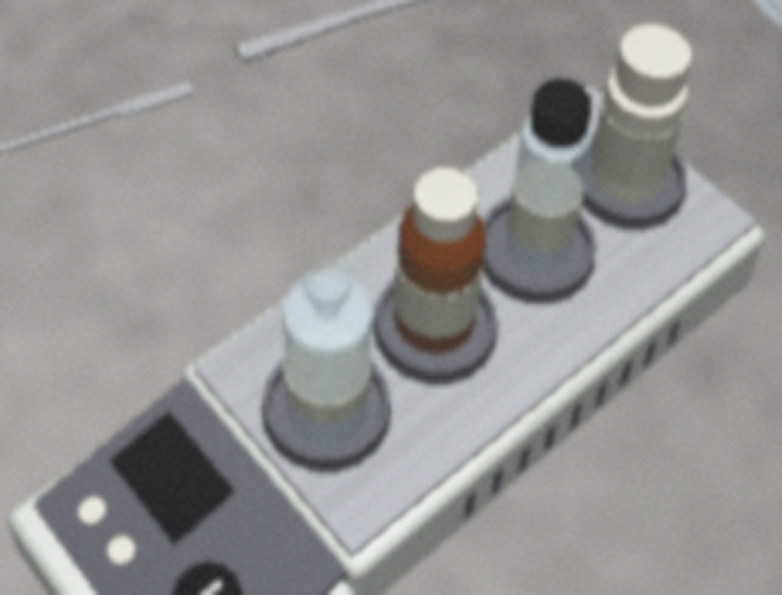

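View pics/d_ra.png

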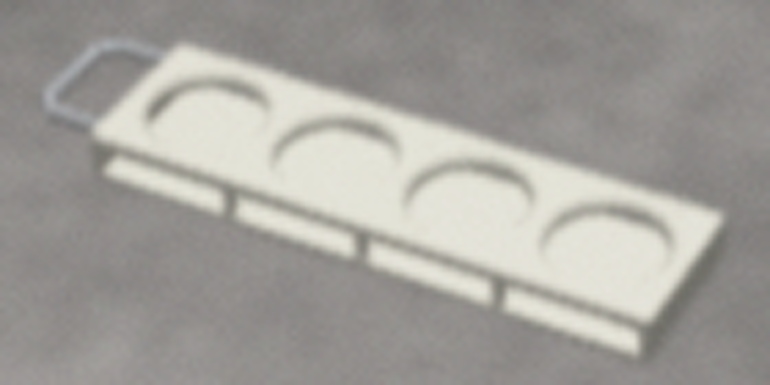

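```bash
cat > h.py <<'E'
import numpy as np
from cell import vision
P={n:vision.camera_params(n) for n in("scene","side")}
def bp(n,px,z):
    p=P[n];R=np.array(p["R"]);t=np.array(p["t"])
    d=R.T@np.array([(px[0]-p["cx"])/p["fx"],(px[1]-p["cy"])/p["fy"],1]);c=-R.T@t
    return c+d*(z-c[2])/d[2]
def sc(n,crop,pts,z):
    ox,oy,s=crop
    # cv2.resize pixel-centre convention
    return np.array([bp(n,((x+.5)/s-.5+ox,(y+.5)/s-.5+oy),z) for x,y in pts])
E
python3 - <<'E'
from h import *
np.set_printoptions(precision=4,suppress=True)
A=(115,195,4);B=(360,110,4.5);C=(215,225,3.4);D=(205,125,5.5)
r1=sc("scene",B,[(136,95),(267,115),(238,533),(82,507)],.021)
r2=sc("side",D,[(95,138),(180,42),(724,214),(640,325)],.021)
for r in(r1,r2):
    d=(r[2]+r[3]-r[0]-r[1]);print("rack\n",r[:,:2],r.mean(0)[:2],np.degrees(np.arctan2(d[1],d[0])),np.linalg.norm(d)/2)
s=sc("scene",A,[(320,108),(728,388),(570,605),(152,280)],.055)
d=s[1]+s[2]-s[0]-s[3];print("stir\n",s[:,:2],s.mean(0)[:2],np.degrees(np.arctan2(d[1],d[0])),np.linalg.norm(d)/2)
s=sc("side",C,[(190,370),(350,560),(762,235)],.055);print(s[:,:2])
for n,z,a,b in[("stop",.154,(213,128),(328,280)),("amb",.146,(337,205),(446,194)),("vial",.156,(448,286),(561,107)),("jar",.142,(574,376),(656,50))]:
    print(n,sc("scene",A,[a],z)[0,:2],sc("side",C,[b],z)[0,:2])
E
```

```text
rack
 [[0.476  0.2818]
 [0.5294 0.3209]
 [0.6709 0.1274]
 [0.6162 0.0868]] [0.5731 0.2042] -54.0576581280254 0.23993847730788817
rack
 [[0.4766 0.2787]
 [0.528  0.3225]
 [0.6699 0.1283]
 [0.6128 0.0883]] [0.5718 0.2044] -54.133947833576656 0.2373071843900104
stir
 [[ 0.3924 -0.1799]
 [ 0.6205 -0.1294]
 [ 0.6434 -0.2329]
 [ 0.4138 -0.2813]] [ 0.5175 -0.2059] 12.191394563336972 0.23408657150790696
[[ 0.3885 -0.1827]
 [ 0.4096 -0.2808]
 [ 0.6351 -0.237 ]]
stop [ 0.4322 -0.2263] [ 0.4281 -0.227 ]
amb [ 0.4877 -0.209 ] [ 0.4865 -0.2096]
vial [ 0.5477 -0.1985] [ 0.542  -0.2008]
jar [ 0.6011 -0.1842] [ 0.6005 -0.1848]
```

```bash
python3 - <<'E'
from h import *
from cell import monitor
from scipy.spatial.transform import Rotation as Ro
o=monitor.get_obs();M=Ro.from_quat(o["ee_rot"]).as_matrix();print(np.round(M,3),o["tool_pos"])
z=M[:,2];a=np.degrees(np.arctan2(z[1],z[0]));print("jaw",a)
for tgt in (102.2,-77.8): print((tgt-a+180)%360-180, "turns",((tgt-a+180)%360-180)/360)
print(np.array([.430,-.2265])-o["tool_pos"][:2])
E
```

```text
[[-0.     0.926  0.376]
 [ 0.001  0.376 -0.926]
 [-1.     0.    -0.001]] [ 0.21628321 -0.53237954  0.23059262]
jaw -67.8919769572535
170.0919769572535 turns 0.47247771377014863
-9.908023042746493 turns -0.027522286229851367
[0.21371679 0.30587954]
```

```bash
python3 -m inch '[[0.01,0.015,0.01,0,0,-0.01,0],[0.03,0.04,0.02,0,0,-0.02,0],[0.05,0.07,0.02,0,0,-0.0275,0],[0.07,0.1,0.02,0,0,-0.0275,0],[0.09,0.13,0.02,0,0,-0.0275,0],[0.11,0.16,0.02,0,0,-0.0275,0],[0.13,0.19,0.02,0,0,-0.0275,0],[0.14,0.2,0.02,0,0,-0.0275,0]]'; python3 -m inch '[[0.01,0.015,0,0,0,0,0],[0.025,0.035,0,0,0,0,0],[0.04,0.06,0,0,0,0,0],[0.055,0.08,0,0,0,0,0],[0.067,0.097,0,0,0,0,0],[0.074,0.106,0,0,0,0,0],[0.074,0.106,0,0,0,0,0],[0.074,0.106,0,0,0,0,0]]'
python3 - <<'E'
from cell import vision,monitor
import cv2
o=monitor.get_obs();print(o["tool_pos"],o["ee_rot"],o["joint_positions"])
cv2.imwrite("pics/w1.png",vision.read_camera("wrist")[:,:,::-1])
E
```

```text
t: 0.82
tool_pos: [0.3574, -0.3288, 0.2514]
ee_rot: [0.444, 0.551, -0.443, 0.551]
wrist_force: [0.2, 0.3, -0.8]
opening: 0.0857
t: 1.48
tool_pos: [0.4304, -0.2267, 0.2512]
ee_rot: [0.443, 0.551, -0.444, 0.551]
wrist_force: [0.1, -0.8, -0.2]
opening: 0.0855
[ 0.4303538  -0.22669782  0.25115025] [ 0.44344724  0.55069461 -0.44388624  0.55050431] [-6.49671113e-01  1.36140028e-01 -1.32422768e-01  1.30252030e+00
 -6.12894870e-04  2.27764650e+00]
```

View pics/w1.png

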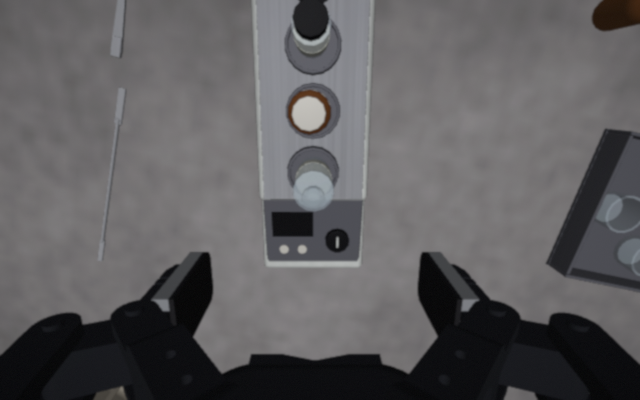

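The wrist view shows the stirrer lined up with the jaws: stopper knob at (314,195), amber cap at (309,114), vial cap at (311,18).

```bash
cat >> h.py <<'E'
from scipy.spatial.transform import Rotation as Ro
def wbp(o,px,z):
    p=vision.camera_params("wrist");m=np.array(p["mount"])
    T=np.eye(4);T[:3,:3]=Ro.from_quat(o["ee_rot"]).as_matrix();T[:3,3]=o["tool_pos"]
    W=T@m;d=W[:3,:3]@np.array([(px[0]-p["cx"])/p["fx"],(px[1]-p["cy"])/p["fy"],1]);c=W[:3,3]
    return c+d*(z-c[2])/d[2]
E
python3 - <<'E'
from h import *
from cell import monitor
o=monitor.get_obs()
for n,px,z in[("stop",(314,195),.154),("amb",(309,114),.146),("vial",(311,18),.156),("cup amb",(312.5,110),.065),("cup1",(312.5,173),.065)]:
    print(n,wbp(o,px,z)[:2].round(4))
E
```

```text
stop [ 0.4316 -0.227 ]
amb [ 0.4858 -0.2117]
vial [ 0.5433 -0.201 ]
cup amb [ 0.4863 -0.2137]
cup1 [ 0.4285 -0.226 ]
```

```bash
python3 -m inch '[[0,0,-0.015,0,0,0,0],[0,0,-0.04,0,0,0,0],[0,0,-0.07,0,0,0,0],[0,0,-0.1,0,0,0,0],[0,0,-0.125,0,0,0,0],[0,0,-0.145,0,0,0,0],[0,0,-0.154,0,0,0,0],[0,0,-0.154,0,0,0,0]]'; python3 -m inch '[[0,0,0,0,0,0,255],[0,0,0,0,0,0,255],[0,0,0,0,0,0,255],[0,0,0,0,0,0,255],[0,0,0,0,0,0,255],[0,0,0,0,0,0,255],[0,0,0,0,0,0,255],[0,0,0,0,0,0,255]]'
python3 - <<'E'
from cell import vision,monitor
import cv2
cv2.imwrite("pics/s2.png",vision.read_camera("side")[200:400,200:460,::-1].repeat(3,0).repeat(3,1))
cv2.imwrite("pics/w2.png",vision.read_camera("wrist")[:,:,::-1])
E
```

```text
t: 2.2
tool_pos: [0.4284, -0.2267, 0.0953]
ee_rot: [0.444, 0.551, -0.445, 0.548]
wrist_force: [0.2, 0.1, -0.1]
opening: 0.0853
t: 2.87
tool_pos: [0.4311, -0.2269, 0.0985]
ee_rot: [0.444, 0.55, -0.444, 0.551]
wrist_force: [-0.5, 2.1, 5.3]
opening: 0.0309
```

View pics/s2.png

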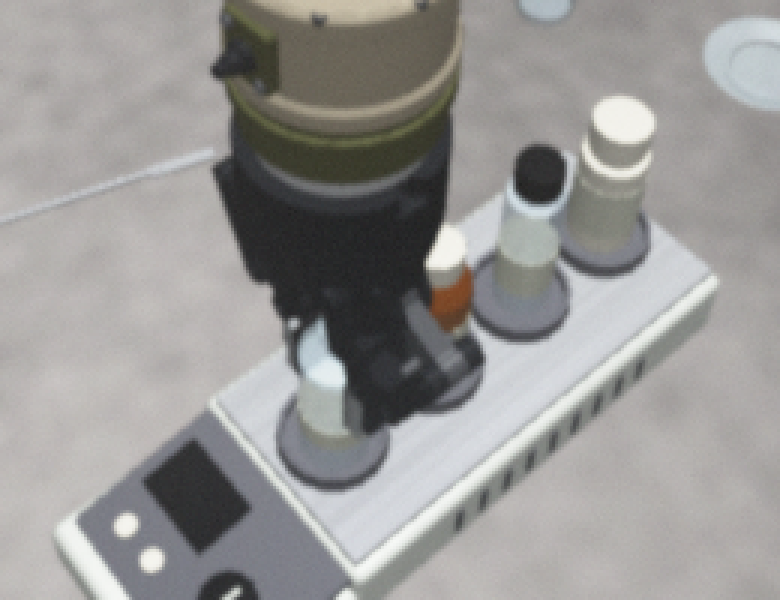

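View pics/w2.png

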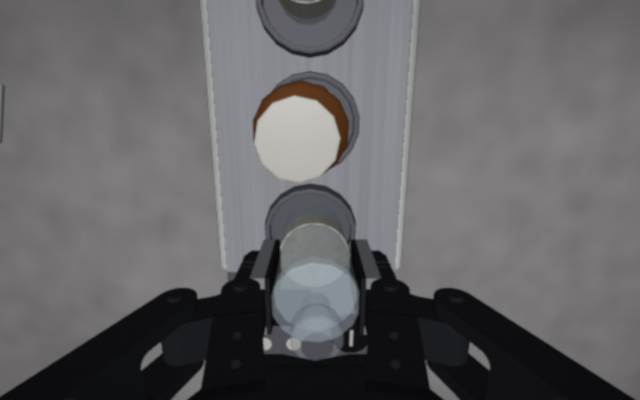

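```bash
python3 -m inch '[[0,0,0.01,0,0,0,255],[0,0,0.03,0,0,0,255],[0,0,0.055,0,0,0,255],[0,0,0.08,0,0,0,255],[0,0,0.105,0,0,0,255],[0,0,0.13,0,0,0,255],[0,0,0.15,0,0,0,255],[0,0,0.15,0,0,0,255]]'; python3 -m inch '[[0.003,0.015,0,0,0,0.015,255],[0.008,0.045,0,0,0,0.03,255],[0.014,0.08,0,0,0,0.049,255],[0.021,0.115,0,0,0,0.068,255],[0.027,0.15,0,0,0,0.087,255],[0.033,0.185,0,0,0,0.106,255],[0.039,0.22,0,0,0,0.125,255],[0.045,0.25,0,0,0,0.144,255]]';  python3 -m inch '[[0.006,0.035,0,0,0,0.019,255],[0.012,0.07,0,0,0,0.038,255],[0.019,0.105,0,0,0,0.057,255],[0.025,0.14,0,0,0,0.076,255],[0.031,0.175,0,0,0,0.095,255],[0.037,0.21,0,0,0,0.114,255],[0.043,0.235,0,0,0,0.133,255],[0.045,0.25,0,0,0,0.152,255]]'; python3 -m inch '[[0,0.002,0,0,0,0.018,255],[0,0.002,0,0,0,0.02,255],[0,0.002,0,0,0,0.02,255],[0,0.002,0,0,0,0.02,255],[0,0.002,0,0,0,0.02,255],[0,0.002,0,0,0,0.02,255],[0,0.002,0,0,0,0.02,255],[0,0.002,0,0,0,0.02,255]]'
python3 - <<'E'
from cell import vision,monitor
import cv2
o=monitor.get_obs();print(o["tool_pos"],o["ee_rot"],o["joint_positions"])
cv2.imwrite("pics/w3.png",vision.read_camera("wrist")[:,:,::-1])
cv2.imwrite("pics/s3.png",vision.read_camera("side")[:,:,::-1])
E
```

```text
t: 3.63
tool_pos: [0.432, -0.228, 0.2523]
ee_rot: [0.444, 0.548, -0.444, 0.553]
wrist_force: [0.4, -0.4, -0.1]
opening: 0.031
t: 4.3
tool_pos: [0.4748, 0.0254, 0.2471]
ee_rot: [0.157, 0.69, -0.156, 0.689]
wrist_force: [0.3, -0.7, -1.2]
opening: 0.0309
t: 4.97
tool_pos: [0.5203, 0.2762, 0.2464]
ee_rot: [-0.178, 0.684, 0.179, 0.684]
wrist_force: [-0.3, 0.9, -0.2]
opening: 0.0312
t: 5.63
tool_pos: [0.5205, 0.2748, 0.2475]
ee_rot: [-0.218, 0.673, 0.218, 0.673]
wrist_force: [-0.8, -0.7, -0.7]
opening: 0.0309
[0.52045101 0.27477467 0.24751941] [-0.2178668   0.67259212  0.21787285  0.67281894] [ 3.49408731e-01  3.36310232e-01  1.17941013e-01  1.35210623e+00
 -3.05019461e-06  1.29378418e+00]
```

View pics/w3.png

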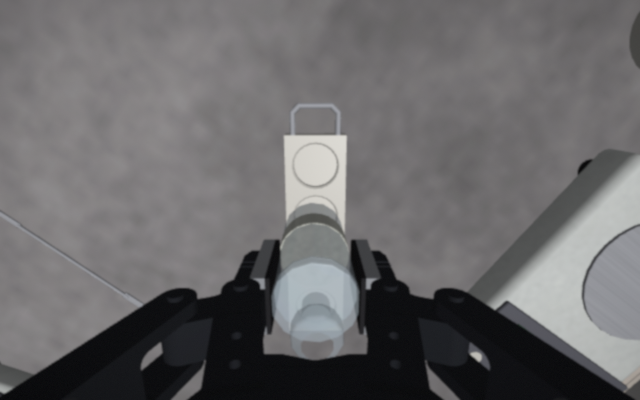

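View pics/s3.png

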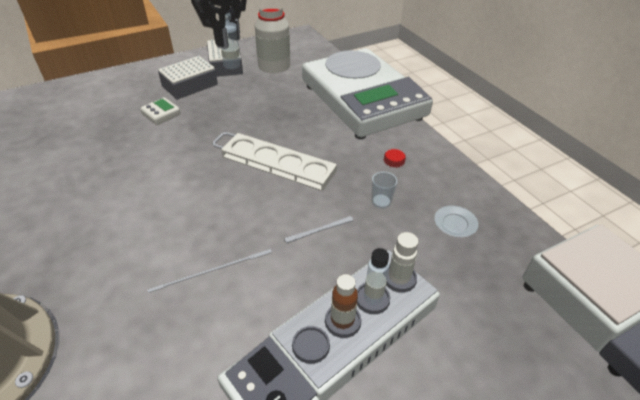

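The wrist view shows the bottle upright between the pads, with the rack lined up: loop at (316,105), loop-end hole centre at (316,164), next hole just visible at ~(315,215).

```bash
python3 - <<'E'
from h import *
from cell import monitor
o=monitor.get_obs()
for px in[(316,164),(285,135.5),(347,135.5)]: print(wbp(o,px,.021)[:2].round(4))
z=Ro.from_quat(o["ee_rot"]).as_matrix()[:,2];print(np.degrees(np.arctan2(z[1],z[0])))
# bottle knob / body in tool frame
print("knob",wbp(o,(317,316),.2475+.057).round(4)-o["tool_pos"].round(4), "body top centre", wbp(o,(315.5,291),.2475+.035).round(4)-o["tool_pos"].round(4))
E
```

```text
[0.5208 0.2751]
[0.4766 0.2806]
[0.5294 0.3189]
35.92337691069211
knob [-0.0058  0.0073  0.057 ] body top centre [-0.003   0.0028  0.035 ]
```

```bash
python3 -m inch '[[0.0025,-0.003,-0.015,0,0,0,255],[0.0025,-0.003,-0.04,0,0,0,255],[0.0025,-0.003,-0.07,0,0,0,255],[0.0025,-0.003,-0.1,0,0,0,255],[0.0025,-0.003,-0.125,0,0,0,255],[0.0025,-0.003,-0.145,0,0,0,255],[0.0025,-0.003,-0.155,0,0,0,255],[0.0025,-0.003,-0.155,0,0,0,255]]'
python3 - <<'E'
from cell import vision,monitor
import cv2
o=monitor.get_obs();print(o["tool_pos"],o["wrist_force"])
cv2.imwrite("pics/w4.png",vision.read_camera("wrist")[:,:,::-1])
cv2.imwrite("pics/s4.png",cv2.resize(vision.read_camera("side")[60:200,160:360,::-1],None,fx=4,fy=4,interpolation=2))
E
```

```text
t: 6.4
tool_pos: [0.5211, 0.2715, 0.0898]
ee_rot: [-0.218, 0.674, 0.218, 0.671]
wrist_force: [-0.5, -0.1, -1.0]
opening: 0.031
[0.52109789 0.27152533 0.08975084] [-0.46477416 -0.08007605 -0.97157079]
```

View pics/w4.png

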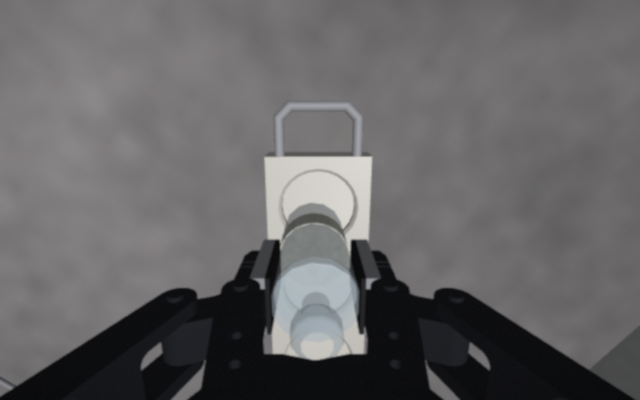

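View pics/s4.png

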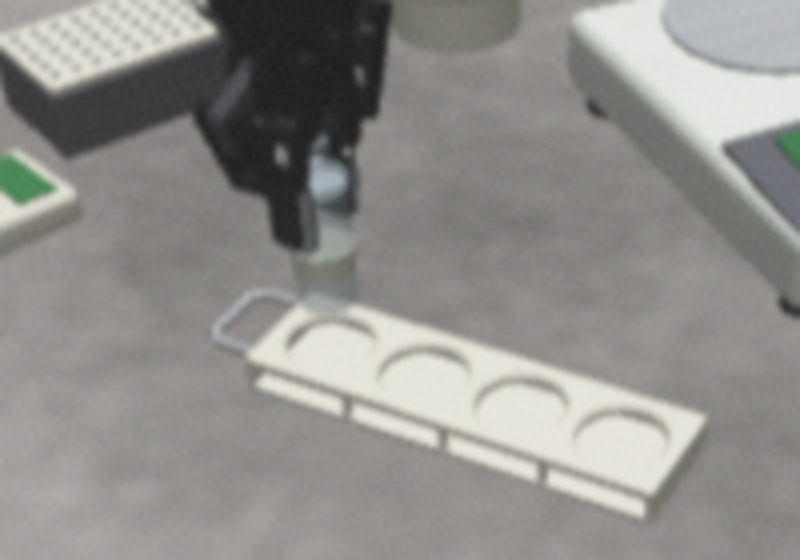

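The bottle foot's front edge is at (315,205) in the wrist view and its lowest point at (325,312) in the side crop. I'll convert both to find the axis offset.

```bash
python3 - <<'E'
from h import *
from cell import monitor
o=monitor.get_obs();print(o["tool_pos"])
zf=o["tool_pos"][2]-.0395
u=np.array([-.586,.81])
f=wbp(o,(315,204),zf)[:2];print("front",f,"axis",f-.016*u, "hole", wbp(o,(318,203),.021)[:2])
# side: foot ellipse, near-edge toward camera
R=np.array(P["side"]["R"]);v=-R[2,:2];v/=np.linalg.norm(v)
f=sc("side",(160,60,4),[(325,312)],zf)[0,:2];print("side front",f,"axis",f-.016*v)
E
```

```text
[0.52324872 0.27233284 0.09297297]
front [0.515138   0.28212528] axis [0.524514   0.26916528] hole [0.5222348  0.27569436]
side front [0.51496321 0.25744619] axis [0.52239991 0.27161289]
```

```bash
python3 -m inch '[[-0.002,0.0035,-0.005,0,0,0,255],[-0.002,0.0035,-0.015,0,0,0,255],[-0.002,0.0035,-0.025,0,0,0,255],[-0.002,0.0035,-0.035,0,0,0,255],[-0.002,0.0035,-0.042,0,0,0,255],[-0.002,0.0035,-0.047,0,0,0,255],[-0.002,0.0035,-0.0485,0,0,0,255],[-0.002,0.0035,-0.0485,0,0,0,255]]'
python3 - <<'E'
from cell import vision,monitor
import cv2
o=monitor.get_obs();print(o["tool_pos"],o["wrist_force"])
cv2.imwrite("pics/w5.png",vision.read_camera("wrist")[:,:,::-1])
cv2.imwrite("pics/s5.png",cv2.resize(vision.read_camera("side")[60:200,160:360,::-1],None,fx=4,fy=4,interpolation=2))
o=monitor.get_obs();print(o["tool_pos"],o["wrist_force"])
E
```

```text
t: 7.17
tool_pos: [0.52, 0.2752, 0.0439]
ee_rot: [-0.218, 0.673, 0.218, 0.672]
wrist_force: [-2.0, -1.5, 3.5]
opening: 0.0312
[0.51999993 0.27522215 0.04388764] [-2.04768097 -1.51293454  3.49081381]
[0.52038367 0.27543093 0.04387839] [-2.51313768 -1.13552839  3.72385957]
```

View pics/w5.png

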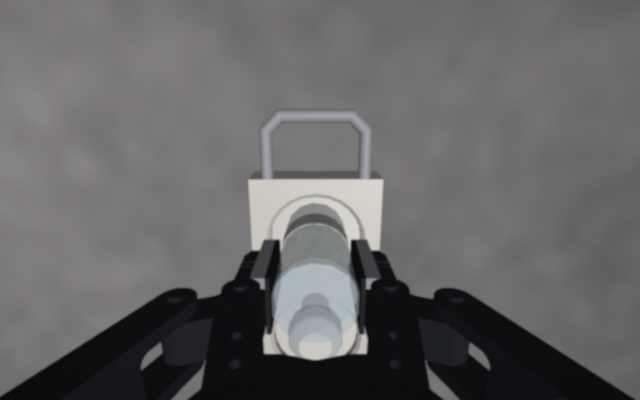

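View pics/s5.png

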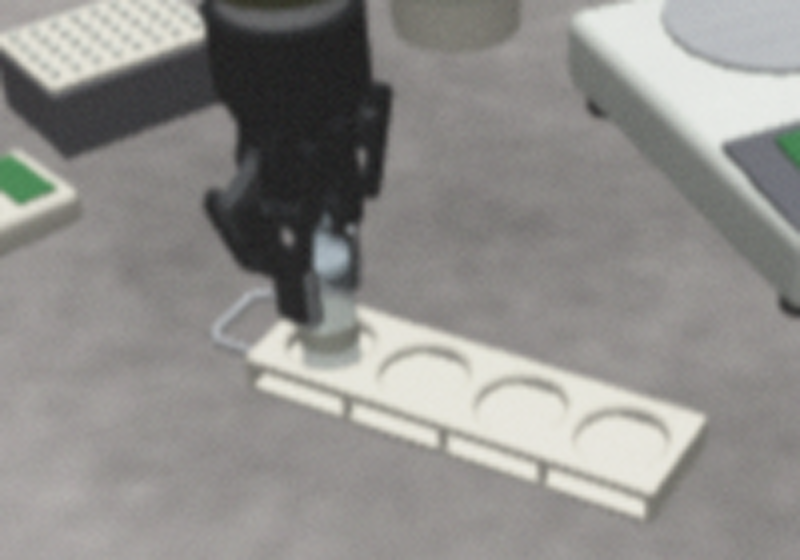

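The foot is inside the loop-end hole (hole front arc at (316,197) in the wrist view), and a 3.5 N upward force says it is on the floor. I'll release and rise.

```bash
python3 -m inch '[[0,0,0,0,0,0,120],[0,0,0,0,0,0,60],[0,0,0,0,0,0,0],[0,0,0,0,0,0,0],[0,0,0,0,0,0,0],[0,0,0,0,0,0,0],[0,0,0,0,0,0,0],[0,0,0,0,0,0,0]]'
python3 -m inch '[[0,0,0.015,0,0,0,0],[0,0,0.04,0,0,0,0],[0,0,0.07,0,0,0,0],[0,0,0.1,0,0,0,0],[0,0,0.135,0,0,0,0],[0,0,0.165,0,0,0,0],[0,0,0.19,0,0,0,0],[0,0,0.2,0,0,0,0]]'
python3 - <<'E'
from cell import vision,monitor
import cv2
o=monitor.get_obs();print(o["tool_pos"],o["wrist_force"])
cv2.imwrite("pics/w6.png",vision.read_camera("wrist")[:,:,::-1])
cv2.imwrite("pics/s6.png",cv2.resize(vision.read_camera("side")[60:200,160:360,::-1],None,fx=4,fy=4,interpolation=2))
o=monitor.get_obs();print(o["tool_pos"],o["wrist_force"])
E
```

```text
t: 7.93
tool_pos: [0.5209, 0.2757, 0.0438]
ee_rot: [-0.218, 0.673, 0.218, 0.673]
wrist_force: [0.1, 0.2, -0.5]
opening: 0.0853
t: 8.6
tool_pos: [0.5223, 0.2763, 0.2483]
ee_rot: [-0.218, 0.67, 0.218, 0.675]
wrist_force: [0.7, -0.3, 0.9]
opening: 0.0854
[0.52232794 0.27631418 0.24827779] [ 0.65031715 -0.33453545  0.93988603]
[0.52205697 0.27617452 0.24593561] [ 0.33455047 -0.15206647 -0.28943801]
```

View pics/s6.png

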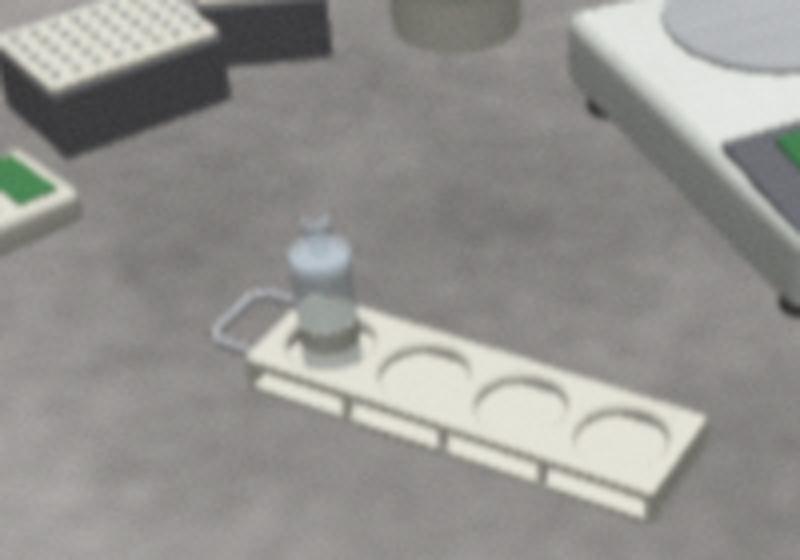

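View pics/w6.png

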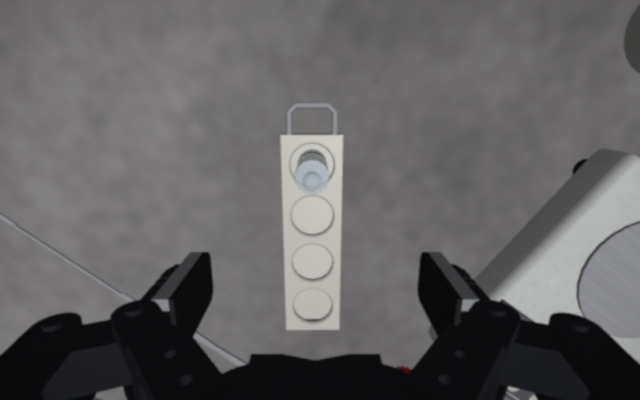

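The stoppered bottle stands upright in the loop-end hole, with the other hole centres at (312.5,216), (313,262) and (313,306) in the wrist view. Next is the amber bottle.

```bash
python3 - <<'E'
from h import *
from cell import monitor
o=monitor.get_obs()
for px in[(312.5,165),(312.5,216),(313,262),(313,305)]: print(wbp(o,px,.021)[:2].round(4))
print(o["tool_pos"],np.array([.487,-.2105])-o["tool_pos"][:2])
E
```

```text
[0.5208 0.2738]
[0.5546 0.2269]
[0.5882 0.1814]
[0.6217 0.135 ]
[0.52205697 0.27617452 0.24593561] [-0.03505697 -0.48667452]
```

```bash
python3 -m inch '[[-0.001,-0.015,0,0,0,-0.015,0],[-0.003,-0.045,0,0,0,-0.033,0],[-0.006,-0.08,0,0,0,-0.052,0],[-0.008,-0.115,0,0,0,-0.071,0],[-0.011,-0.15,0,0,0,-0.09,0],[-0.013,-0.185,0,0,0,-0.109,0],[-0.016,-0.22,0,0,0,-0.128,0],[-0.018,-0.25,0,0,0,-0.147,0]]';  python3 -m inch '[[-0.002,-0.03,0,0,0,-0.019,0],[-0.005,-0.065,0,0,0,-0.038,0],[-0.007,-0.1,0,0,0,-0.057,0],[-0.01,-0.135,0,0,0,-0.076,0],[-0.012,-0.165,0,0,0,-0.095,0],[-0.015,-0.195,0,0,0,-0.114,0],[-0.016,-0.222,0,0,0,-0.133,0],[-0.0165,-0.2365,0,0,0,-0.15,0]]'; python3 -m inch '[[0,0,0,0,0,-0.017,0],[0,0,0,0,0,-0.019,0],[0,0,0,0,0,-0.019,0],[0,0,-0.01,0,0,-0.019,0],[0,0,-0.02,0,0,-0.019,0],[0,0,-0.03,0,0,-0.019,0],[0,0,-0.035,0,0,-0.019,0],[0,0,-0.035,0,0,-0.019,0]]'
python3 - <<'E'
from cell import vision,monitor
import cv2
o=monitor.get_obs();print(o["tool_pos"],o["ee_rot"],o["joint_positions"])
cv2.imwrite("pics/w7.png",vision.read_camera("wrist")[:,:,::-1])
o=monitor.get_obs();print(o["tool_pos"])
E
```

```text
t: 9.37
tool_pos: [0.5012, 0.0239, 0.2413]
ee_rot: [0.106, 0.7, -0.107, 0.698]
wrist_force: [0.3, -0.2, -0.3]
opening: 0.0854
t: 10.03
tool_pos: [0.4851, -0.2132, 0.241]
ee_rot: [0.412, 0.575, -0.413, 0.573]
wrist_force: [-0.8, 1.0, -0.1]
opening: 0.0855
t: 10.7
tool_pos: [0.4854, -0.2097, 0.2067]
ee_rot: [0.444, 0.552, -0.444, 0.549]
wrist_force: [-0.3, -0.2, 0.4]
opening: 0.085
[ 0.48537555 -0.20970295  0.20667529] [ 0.44353527  0.5517901  -0.44385217  0.54936272] [-5.59685187e-01  2.35241873e-01 -1.19365642e-01  1.21965057e+00
 -3.87520920e-05  2.36773271e+00]
[ 0.48577326 -0.210087    0.20770341]
```

View pics/w7.png

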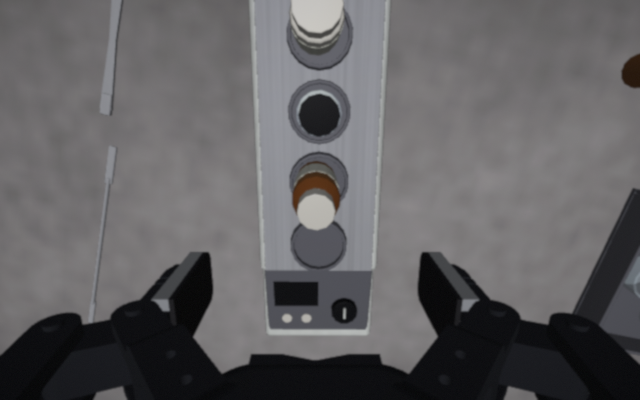

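The amber cap is at (316,211), centred between the jaws. I'll descend and close.

```bash
python3 - <<'E'
from h import *
from cell import monitor
o=monitor.get_obs();print(wbp(o,(316,211),.146)[:2],o["tool_pos"])
E
python3 -m inch '[[0.001,0,-0.015,0,0,0,0],[0.001,0,-0.035,0,0,0,0],[0.001,0,-0.06,0,0,0,0],[0.001,0,-0.085,0,0,0,0],[0.001,0,-0.105,0,0,0,0],[0.001,0,-0.12,0,0,0,0],[0.001,0,-0.126,0,0,0,0],[0.001,0,-0.126,0,0,0,0]]'; python3 -m inch '[[0,0,0,0,0,0,100],[0,0,0,0,0,0,255],[0,0,0,0,0,0,255],[0,0,0,0,0,0,255],[0,0,0,0,0,0,255],[0,0,0,0,0,0,255],[0,0,0,0,0,0,255],[0,0,0,0,0,0,255]]'
python3 - <<'E'
from cell import vision,monitor
import cv2
cv2.imwrite("pics/w8.png",vision.read_camera("wrist")[:,:,::-1])
o=monitor.get_obs();print(o["tool_pos"],o["wrist_force"])
E
```

```text
[ 0.48714216 -0.21111573] [ 0.48577326 -0.210087    0.20770341]
t: 11.42
tool_pos: [0.4866, -0.2103, 0.0817]
ee_rot: [0.444, 0.551, -0.444, 0.55]
wrist_force: [-0.9, -0.1, -0.2]
opening: 0.0854
t: 12.08
tool_pos: [0.4882, -0.2112, 0.0841]
ee_rot: [0.444, 0.549, -0.444, 0.551]
wrist_force: [-0.3, 1.1, 5.9]
opening: 0.0327
[ 0.48822557 -0.21124317  0.08407755] [0.68944745 0.10623453 6.39317715]
```

View pics/w8.png

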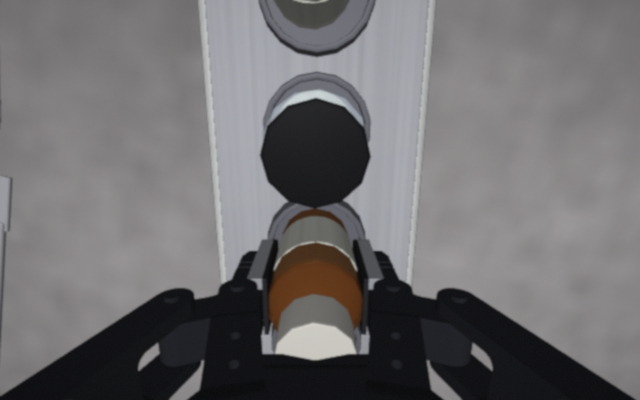

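Amber is held at a 33 mm opening. Lifting it and carrying it to hole 2.

```bash
python3 -m inch '[[0,0,0.01,0,0,0,255],[0,0,0.03,0,0,0,255],[0,0,0.055,0,0,0,255],[0,0,0.08,0,0,0,255],[0,0,0.105,0,0,0,255],[0,0,0.13,0,0,0,255],[0,0,0.15,0,0,0,255],[0,0,0.15,0,0,0,255]]'; python3 -m inch '[[0.002,0.013,0,0,0,0.015,255],[0.006,0.04,0,0,0,0.03,255],[0.011,0.07,0,0,0,0.049,255],[0.015,0.1,0,0,0,0.068,255],[0.02,0.13,0,0,0,0.087,255],[0.024,0.16,0,0,0,0.106,255],[0.029,0.19,0,0,0,0.125,255],[0.034,0.22,0,0,0,0.144,255]]';  python3 -m inch '[[0.005,0.03,0,0,0,0.019,255],[0.009,0.06,0,0,0,0.038,255],[0.014,0.09,0,0,0,0.057,255],[0.018,0.12,0,0,0,0.076,255],[0.023,0.15,0,0,0,0.095,255],[0.027,0.18,0,0,0,0.114,255],[0.031,0.205,0,0,0,0.133,255],[0.033,0.2185,0,0,0,0.152,255]]'; python3 -m inch '[[0,0,-0.01,0,0,0.018,255],[0,0,-0.03,0,0,0.02,255],[0,0,-0.055,0,0,0.02,255],[0,0,-0.08,0,0,0.02,255],[0,0,-0.1,0,0,0.02,255],[0,0,-0.115,0,0,0.02,255],[0,0,-0.12,0,0,0.02,255],[0,0,-0.12,0,0,0.02,255]]'
python3 - <<'E'
from cell import vision,monitor
import cv2
o=monitor.get_obs();print(o["tool_pos"],o["ee_rot"])
cv2.imwrite("pics/w9.png",vision.read_camera("wrist")[:,:,::-1])
cv2.imwrite("pics/s9.png",cv2.resize(vision.read_camera("side")[60:200,160:360,::-1],None,fx=4,fy=4,interpolation=2))
o=monitor.get_obs();print(o["tool_pos"],o["ee_rot"])
E
```

```text
t: 12.8
tool_pos: [0.4891, -0.2118, 0.2378]
ee_rot: [0.444, 0.548, -0.444, 0.553]
wrist_force: [0.0, -0.3, -0.0]
opening: 0.0326
t: 13.47
tool_pos: [0.5207, 0.0107, 0.2321]
ee_rot: [0.157, 0.69, -0.157, 0.689]
wrist_force: [0.6, -0.5, -0.5]
opening: 0.0323
t: 14.13
tool_pos: [0.5538, 0.2305, 0.2317]
ee_rot: [-0.178, 0.685, 0.179, 0.684]
wrist_force: [-0.3, -0.8, -0.6]
opening: 0.0324
t: 14.8
tool_pos: [0.5526, 0.2272, 0.1106]
ee_rot: [-0.218, 0.674, 0.218, 0.671]
wrist_force: [-0.4, 0.1, -0.9]
opening: 0.0327
[0.55264453 0.22722274 0.1106092 ] [-0.21819597  0.6741554   0.21836317  0.67098624]
[0.55453844 0.22774098 0.11324724] [-0.21828357  0.67247371  0.21828698  0.67266796]
```

View pics/w9.png

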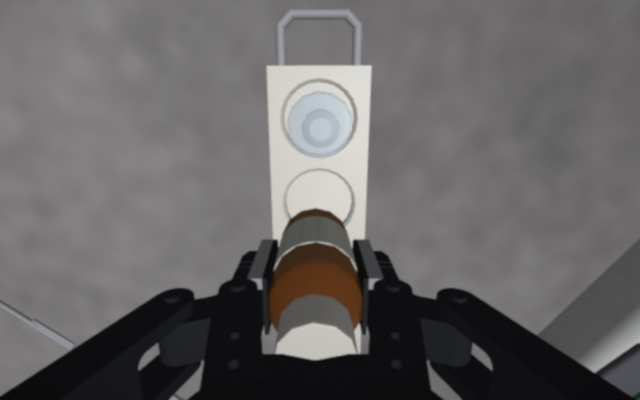

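View pics/s9.png

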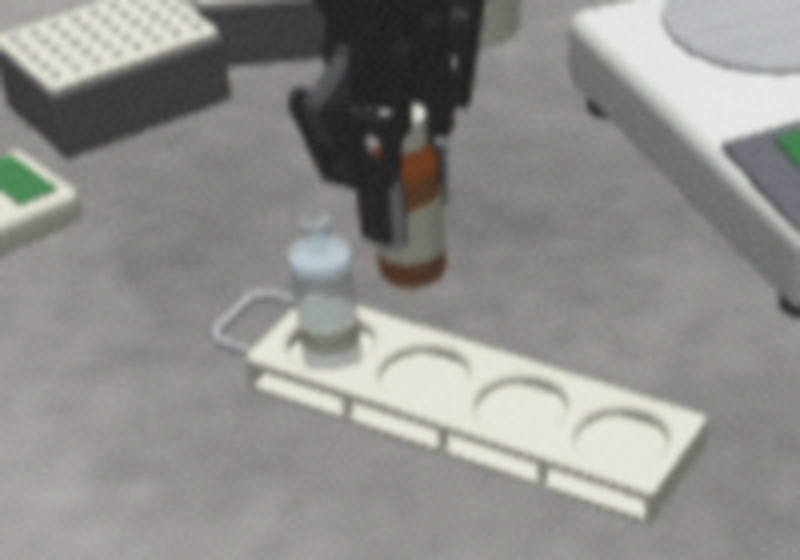

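```bash
python3 - <<'E'
from h import *
from cell import monitor
o=monitor.get_obs()
R=np.array(P["side"]["R"]);v=-R[2,:2];v/=np.linalg.norm(v)
f=sc("side",(160,60,4),[(412,285)],.0855)[0,:2];print("side axis",f-.017*v)
u=np.array([-.586,.81])
f=wbp(o,(316,209),o["tool_pos"][2]-.026)[:2];print("wrist axis",f-.017*u,"hole",wbp(o,(319.5,197),.021)[:2])
E
```

```text
side axis [0.55669478 0.23156453]
wrist axis [0.55589761 0.22527199] hole [0.55556509 0.23037164]
```

Everything agrees within 3 mm, so I'll lower into hole 2.

```bash
python3 -m inch '[[0,0.001,-0.01,0,0,0,255],[0,0.001,-0.025,0,0,0,255],[0,0.001,-0.042,0,0,0,255],[0,0.001,-0.058,0,0,0,255],[0,0.001,-0.07,0,0,0,255],[0,0.001,-0.079,0,0,0,255],[0,0.001,-0.083,0,0,0,255],[0,0.001,-0.083,0,0,0,255]]'
python3 - <<'E'
from cell import vision,monitor
import cv2
cv2.imwrite("pics/w10.png",vision.read_camera("wrist")[:,:,::-1])
cv2.imwrite("pics/s10.png",cv2.resize(vision.read_camera("side")[60:200,160:360,::-1],None,fx=4,fy=4,interpolation=2))
o=monitor.get_obs();print(o["tool_pos"],o["wrist_force"])
E
```

```text
t: 15.57
tool_pos: [0.5546, 0.2288, 0.0305]
ee_rot: [-0.218, 0.672, 0.218, 0.673]
wrist_force: [-0.4, 0.0, -1.0]
opening: 0.0325
[0.55513175 0.2289447  0.03060029] [-0.27914071 -0.07610562 -0.73767673]
```

View pics/s10.png

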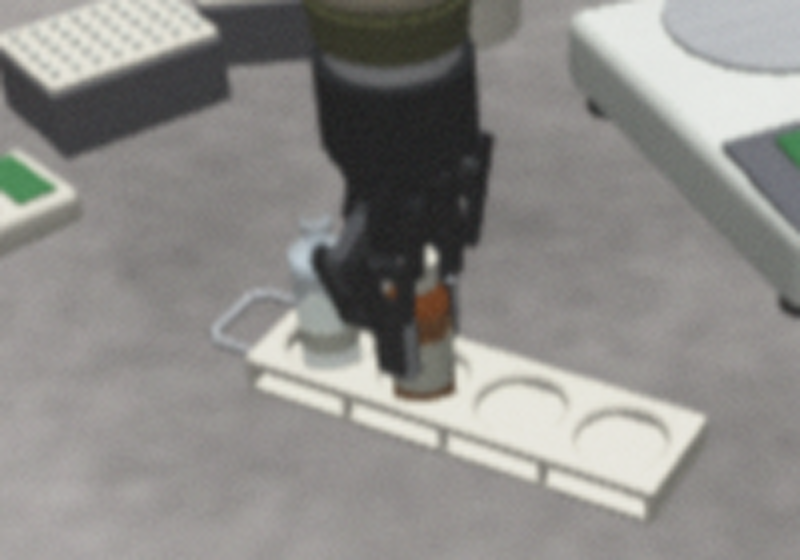

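View pics/w10.png

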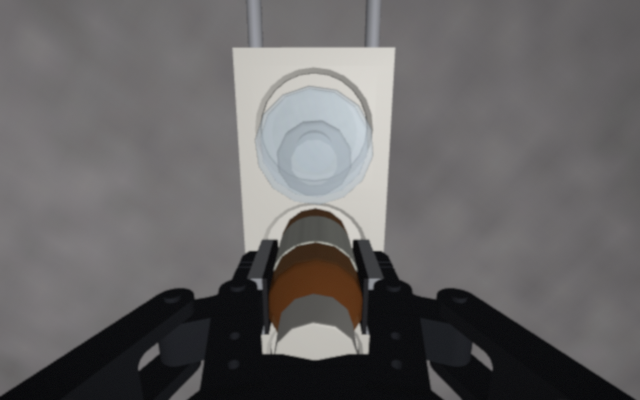

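The foot is inside hole 2, clipped by its rim at (425,392) in the side crop, but not yet in contact. I'll lower 1 mm, release and rise.

```bash
python3 -m inch '[[0,0,-0.001,0,0,0,255],[0,0,-0.001,0,0,0,255],[0,0,-0.001,0,0,0,120],[0,0,-0.001,0,0,0,60],[0,0,-0.001,0,0,0,0],[0,0,-0.001,0,0,0,0],[0,0,-0.001,0,0,0,0],[0,0,-0.001,0,0,0,0]]'
python3 -m inch '[[0,0,0,0,0,0,0],[0,0,0.02,0,0,0,0],[0,0,0.05,0,0,0,0],[0,0,0.085,0,0,0,0],[0,0,0.12,0,0,0,0],[0,0,0.155,0,0,0,0],[0,0,0.185,0,0,0,0],[0,0,0.2,0,0,0,0]]'
python3 -m inch '[[0,-0.015,0,0,0,-0.015,0],[-0.001,-0.04,0,0,0,-0.033,0],[-0.002,-0.07,0,0,0,-0.052,0],[-0.003,-0.1,0,0,0,-0.071,0],[-0.004,-0.13,0,0,0,-0.09,0],[-0.005,-0.16,0,0,0,-0.109,0],[-0.006,-0.19,0,0,0,-0.128,0],[-0.006,-0.22,0,0,0,-0.147,0]]';  python3 -m inch '[[0,-0.03,0,0,0,-0.019,0],[-0.001,-0.06,0,0,0,-0.038,0],[-0.002,-0.09,0,0,0,-0.057,0],[-0.002,-0.12,0,0,0,-0.076,0],[-0.003,-0.15,0,0,0,-0.095,0],[-0.004,-0.175,0,0,0,-0.114,0],[-0.005,-0.195,0,0,0,-0.133,0],[-0.005,-0.2085,0,0,0,-0.15,0]]'; python3 -m inch '[[0,0,0,0,0,-0.017,0],[0,0,0,0,0,-0.019,0],[0,0,0,0,0,-0.019,0],[0,0,0,0,0,-0.019,0],[0,0,0,0,0,-0.019,0],[0,0,0,0,0,-0.019,0],[0,0,0,0,0,-0.019,0],[0,0,0,0,0,-0.019,0]]'
python3 - <<'E'
from cell import vision,monitor
import cv2
o=monitor.get_obs();print(o["tool_pos"],o["ee_rot"],o["joint_positions"])
cv2.imwrite("pics/w11.png",vision.read_camera("wrist")[:,:,::-1])
cv2.imwrite("pics/s11.png",vision.read_camera("side")[:,:,::-1])
E
```

```text
t: 16.33
tool_pos: [0.5543, 0.2287, 0.0287]
ee_rot: [-0.218, 0.673, 0.218, 0.673]
wrist_force: [0.4, 1.2, -0.7]
opening: 0.0854
t: 17.0
tool_pos: [0.5558, 0.2291, 0.2336]
ee_rot: [-0.218, 0.67, 0.218, 0.675]
wrist_force: [1.3, 0.8, 0.1]
opening: 0.0856
t: 17.67
tool_pos: [0.5479, 0.0074, 0.2289]
ee_rot: [0.106, 0.699, -0.106, 0.699]
wrist_force: [-0.1, -0.2, 0.2]
opening: 0.0852
t: 18.33
tool_pos: [0.543, -0.202, 0.2287]
ee_rot: [0.412, 0.574, -0.413, 0.574]
wrist_force: [0.7, 0.3, -0.1]
opening: 0.0851
t: 19.0
tool_pos: [0.5435, -0.1994, 0.2289]
ee_rot: [0.444, 0.55, -0.444, 0.551]
wrist_force: [0.3, 0.2, 0.9]
opening: 0.0856
[ 0.543452   -0.1994291   0.22889116] [ 0.44368319  0.55049929 -0.44372955  0.55063585] [-4.90296666e-01  3.21327825e-01  5.14998880e-02  1.30079091e+00
 -1.00506058e-04  2.43716471e+00]
```

View pics/s11.png

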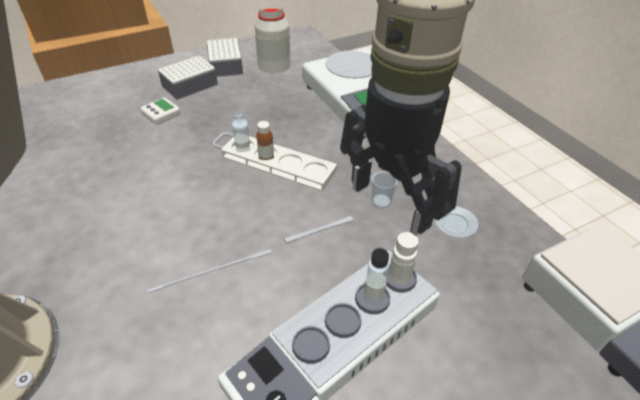

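View pics/w11.png

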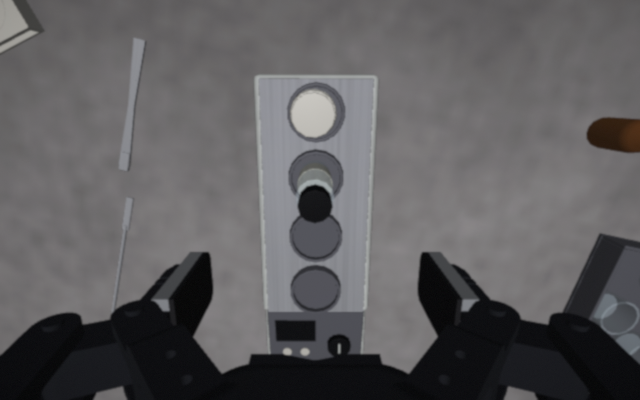

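Stoppered and amber stand in holes 1 and 2 (side view (240,130), (264,142)). In the wrist view the vial cap is at (315,203) and the jar cap at (313,113).

```bash
python3 - <<'E'
from h import *
from cell import monitor
o=monitor.get_obs();print(wbp(o,(315,203),.156)[:2],wbp(o,(313,113),.142)[:2],o["tool_pos"])
E
python3 -m inch '[[0.001,-0.001,-0.015,0,0,0,0],[0.001,-0.001,-0.035,0,0,0,0],[0.001,-0.001,-0.06,0,0,0,0],[0.001,-0.001,-0.085,0,0,0,0],[0.001,-0.001,-0.105,0,0,0,0],[0.001,-0.001,-0.122,0,0,0,0],[0.001,-0.001,-0.13,0,0,0,0],[0.001,-0.001,-0.13,0,0,0,0]]'; python3 -m inch '[[0,0,0,0,0,0,100],[0,0,0,0,0,0,255],[0,0,0,0,0,0,255],[0,0,0,0,0,0,255],[0,0,0,0,0,0,255],[0,0,0,0,0,0,255],[0,0,0,0,0,0,255],[0,0,0,0,0,0,255]]'
python3 - <<'E'
from cell import vision,monitor
import cv2
cv2.imwrite("pics/w12.png",vision.read_camera("wrist")[:,:,::-1])
o=monitor.get_obs();print(o["tool_pos"],o["wrist_force"])
E
```

```text
[ 0.5465203  -0.19973715] [ 0.60118961 -0.18660276] [ 0.54343058 -0.19960109  0.22887361]
t: 19.77
tool_pos: [0.543, -0.2, 0.0968]
ee_rot: [0.444, 0.552, -0.444, 0.549]
wrist_force: [0.3, -0.0, -0.2]
opening: 0.0854
t: 20.43
tool_pos: [0.5449, -0.201, 0.0998]
ee_rot: [0.444, 0.55, -0.444, 0.551]
wrist_force: [-0.3, 1.7, 4.6]
opening: 0.027
[ 0.54494725 -0.20101182  0.09977273] [-1.11458496  0.58089513  5.53291446]
```

View pics/w12.png

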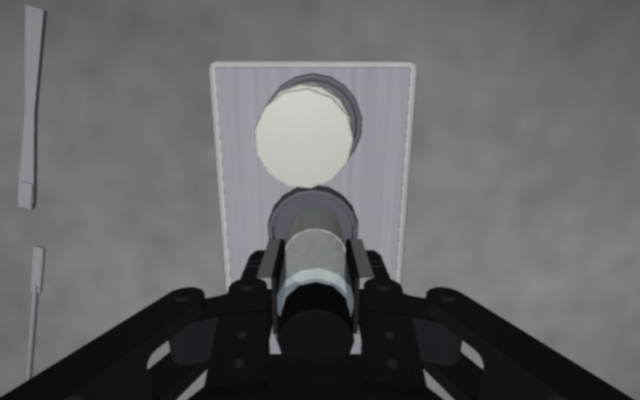

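The vial is held at a 27 mm opening. Carrying it to hole 3.

```bash
python3 -m inch '[[0,0,0.01,0,0,0,255],[0,0,0.03,0,0,0,255],[0,0,0.055,0,0,0,255],[0,0,0.08,0,0,0,255],[0,0,0.105,0,0,0,255],[0,0,0.13,0,0,0,255],[0,0,0.15,0,0,0,255],[0,0,0.15,0,0,0,255]]'; python3 -m inch '[[0.001,0.01,0,0,0,0.015,255],[0.004,0.035,0,0,0,0.03,255],[0.007,0.06,0,0,0,0.049,255],[0.01,0.085,0,0,0,0.068,255],[0.013,0.11,0,0,0,0.087,255],[0.016,0.135,0,0,0,0.106,255],[0.019,0.16,0,0,0,0.125,255],[0.022,0.19,0,0,0,0.144,255]]';  python3 -m inch '[[0.003,0.027,0,0,0,0.019,255],[0.006,0.054,0,0,0,0.038,255],[0.009,0.08,0,0,0,0.057,255],[0.013,0.107,0,0,0,0.076,255],[0.016,0.134,0,0,0,0.095,255],[0.019,0.16,0,0,0,0.114,255],[0.021,0.18,0,0,0,0.133,255],[0.0225,0.1915,0,0,0,0.152,255]]'; python3 -m inch '[[0,0,-0.01,0,0,0.018,255],[0,0,-0.03,0,0,0.02,255],[0,0,-0.055,0,0,0.02,255],[0,0,-0.08,0,0,0.02,255],[0,0,-0.1,0,0,0.02,255],[0,0,-0.115,0,0,0.02,255],[0,0,-0.12,0,0,0.02,255],[0,0,-0.12,0,0,0.02,255]]'
python3 - <<'E'
from cell import vision,monitor
import cv2
o=monitor.get_obs();print(o["tool_pos"],o["ee_rot"])
cv2.imwrite("pics/w13.png",vision.read_camera("wrist")[:,:,::-1])
cv2.imwrite("pics/s13.png",cv2.resize(vision.read_camera("side")[60:200,160:360,::-1],None,fx=4,fy=4,interpolation=2))
o=monitor.get_obs();print(o["tool_pos"],o["ee_rot"])
E
```

```text
t: 21.15
tool_pos: [0.546, -0.2017, 0.2539]
ee_rot: [0.444, 0.548, -0.444, 0.553]
wrist_force: [-0.0, -1.3, -0.0]
opening: 0.0268
t: 21.82
tool_pos: [0.5659, -0.0101, 0.2478]
ee_rot: [0.157, 0.69, -0.157, 0.689]
wrist_force: [0.2, -0.4, -0.4]
opening: 0.027
t: 22.48
tool_pos: [0.5882, 0.1831, 0.2476]
ee_rot: [-0.178, 0.685, 0.179, 0.684]
wrist_force: [-0.4, -0.7, -1.3]
opening: 0.027
t: 23.15
tool_pos: [0.5871, 0.1804, 0.1264]
ee_rot: [-0.218, 0.674, 0.219, 0.671]
wrist_force: [-0.4, -0.6, -0.9]
opening: 0.0265
[0.58712753 0.18039186 0.12642333] [-0.2180444   0.67419324  0.21851554  0.67094789]
[0.58899215 0.18069309 0.12914872] [-0.21827204  0.67253933  0.21828063  0.67260815]
```

View pics/w13.png

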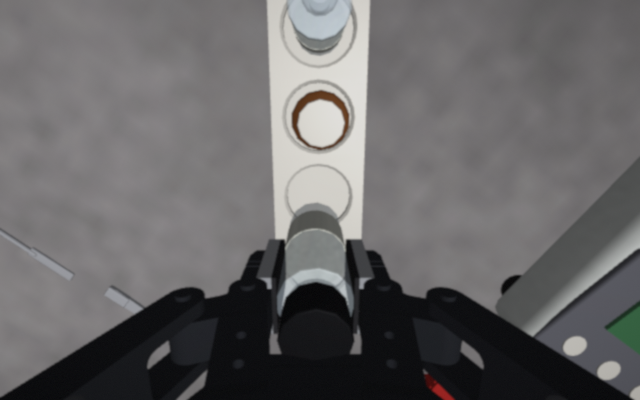

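View pics/s13.png

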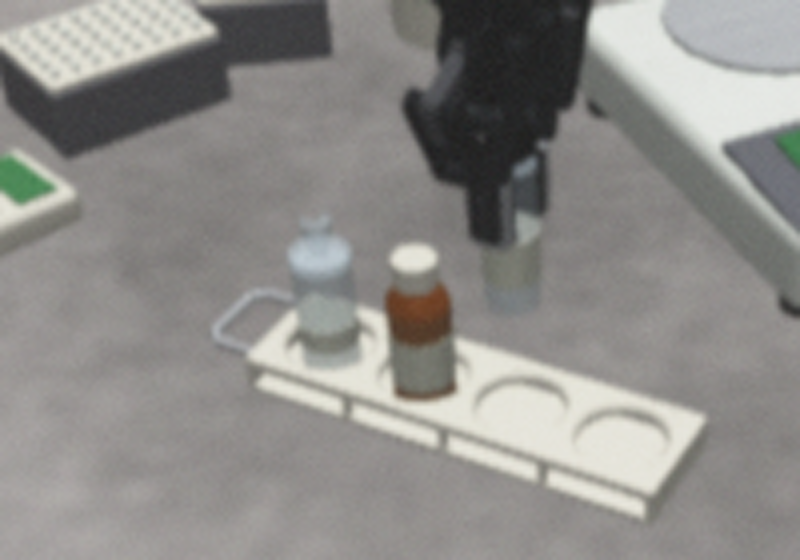

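Stoppered and amber are upright in holes 1 and 2, and the vial's foot (side crop (513,310)) is above hole 3. Lowering.

```bash
python3 -m inch '[[0,0,-0.01,0,0,0,255],[0,0,-0.025,0,0,0,255],[0,0,-0.042,0,0,0,255],[0,0,-0.058,0,0,0,255],[0,0,-0.07,0,0,0,255],[0,0,-0.08,0,0,0,255],[0,0,-0.084,0,0,0,255],[0,0,-0.0845,0,0,0,255]]'
python3 - <<'E'
from cell import vision,monitor
import cv2
cv2.imwrite("pics/w14.png",vision.read_camera("wrist")[:,:,::-1])
cv2.imwrite("pics/s14.png",cv2.resize(vision.read_camera("side")[60:200,160:360,::-1],None,fx=4,fy=4,interpolation=2))
o=monitor.get_obs();print(o["tool_pos"],o["wrist_force"])
E
```

```text
t: 23.92
tool_pos: [0.589, 0.1806, 0.0458]
ee_rot: [-0.218, 0.672, 0.218, 0.673]
wrist_force: [-4.2, -2.4, 9.6]
opening: 0.0268
[0.58894772 0.18067987 0.04580089] [-4.22016214 -1.17297623  4.9770821 ]
```

View pics/s14.png

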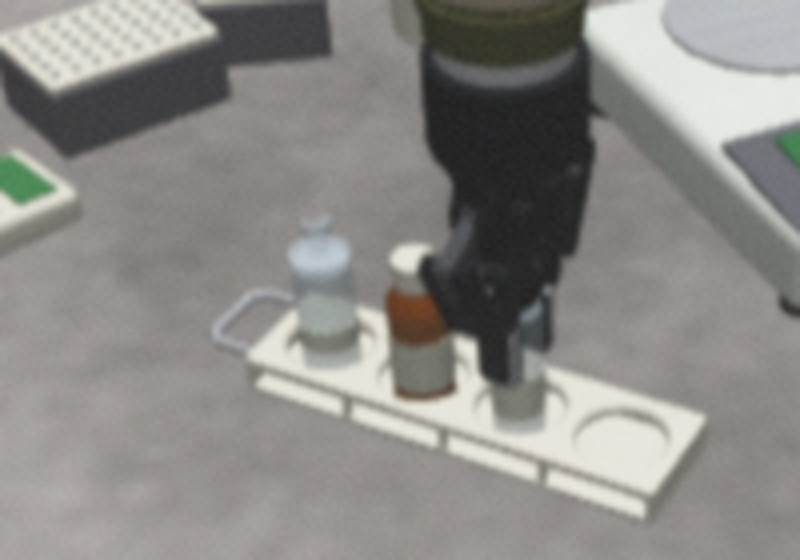

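View pics/w14.png

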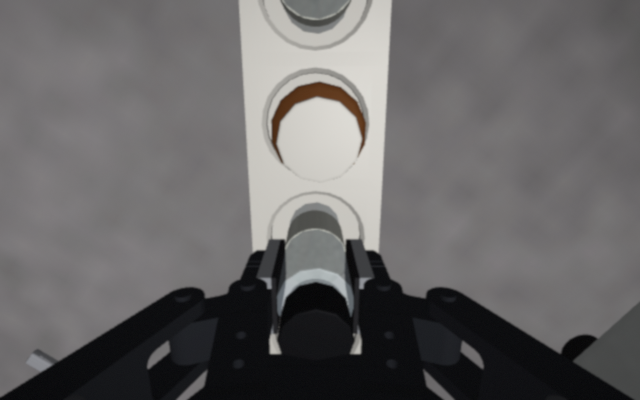

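The vial is in hole 3 and touching the floor (~5 N). Releasing and going for the jar.

```bash
python3 -m inch '[[0,0,0,0,0,0,120],[0,0,0,0,0,0,60],[0,0,0,0,0,0,0],[0,0,0,0,0,0,0],[0,0,0,0,0,0,0],[0,0,0,0,0,0,0],[0,0,0,0,0,0,0],[0,0,0,0,0,0,0]]'
python3 -m inch '[[0,0,0.01,0,0,0,0],[0,0,0.03,0,0,0,0],[0,0,0.06,0,0,0,0],[0,0,0.09,0,0,0,0],[0,0,0.12,0,0,0,0],[0,0,0.15,0,0,0,0],[0,0,0.175,0,0,0,0],[0,0,0.185,0,0,0,0]]'
python3 -m inch '[[0,-0.01,0,0,0,-0.015,0],[0.001,-0.03,0,0,0,-0.033,0],[0.002,-0.055,0,0,0,-0.052,0],[0.003,-0.08,0,0,0,-0.071,0],[0.004,-0.105,0,0,0,-0.09,0],[0.005,-0.13,0,0,0,-0.109,0],[0.006,-0.155,0,0,0,-0.128,0],[0.006,-0.18,0,0,0,-0.147,0]]';  python3 -m inch '[[0.001,-0.025,0,0,0,-0.019,0],[0.002,-0.05,0,0,0,-0.038,0],[0.002,-0.075,0,0,0,-0.057,0],[0.003,-0.1,0,0,0,-0.076,0],[0.004,-0.125,0,0,0,-0.095,0],[0.005,-0.15,0,0,0,-0.114,0],[0.006,-0.175,0,0,0,-0.133,0],[0.006,-0.186,0,0,0,-0.15,0]]'; python3 -m inch '[[0,0,0,0,0,-0.017,0],[0,0,0,0,0,-0.019,0],[0,0,0,0,0,-0.019,0],[0,0,0,0,0,-0.019,0],[0,0,0,0,0,-0.019,0],[0,0,0,0,0,-0.019,0],[0,0,0,0,0,-0.019,0],[0,0,0,0,0,-0.019,0]]'
python3 - <<'E'
from cell import vision,monitor
import cv2
o=monitor.get_obs();print(o["tool_pos"],o["ee_rot"],o["joint_positions"])
cv2.imwrite("pics/w15.png",vision.read_camera("wrist")[:,:,::-1])
cv2.imwrite("pics/s15.png",vision.read_camera("side")[:,:,::-1])
E
```

```text
t: 24.68
tool_pos: [0.5889, 0.1807, 0.0443]
ee_rot: [-0.218, 0.673, 0.218, 0.673]
wrist_force: [-0.1, -0.6, 0.7]
opening: 0.0853
t: 25.35
tool_pos: [0.5905, 0.181, 0.2346]
ee_rot: [-0.219, 0.67, 0.218, 0.675]
wrist_force: [0.4, 0.2, 0.6]
opening: 0.0856
t: 26.02
tool_pos: [0.5945, -0.0004, 0.2287]
ee_rot: [0.106, 0.699, -0.106, 0.699]
wrist_force: [-0.6, 0.1, 0.6]
opening: 0.0857
t: 26.68
tool_pos: [0.6005, -0.1882, 0.2284]
ee_rot: [0.412, 0.574, -0.413, 0.574]
wrist_force: [-0.3, -0.2, 0.4]
opening: 0.0853
t: 27.35
tool_pos: [0.6009, -0.1849, 0.2294]
ee_rot: [0.444, 0.55, -0.444, 0.551]
wrist_force: [0.7, -0.5, -0.0]
opening: 0.0853
[ 0.60093917 -0.18489132  0.22941723] [ 0.44370422  0.55049965 -0.44372866  0.55061926] [-4.26027338e-01  4.21013811e-01  1.98099941e-01  1.34772729e+00
 -7.57071832e-05  2.50147062e+00]
```

View pics/s15.png

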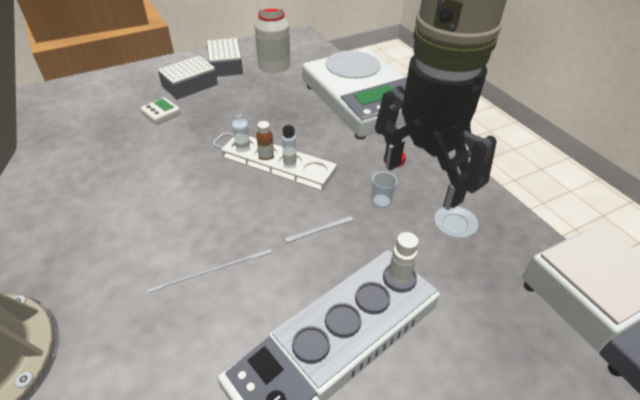

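View pics/w15.png

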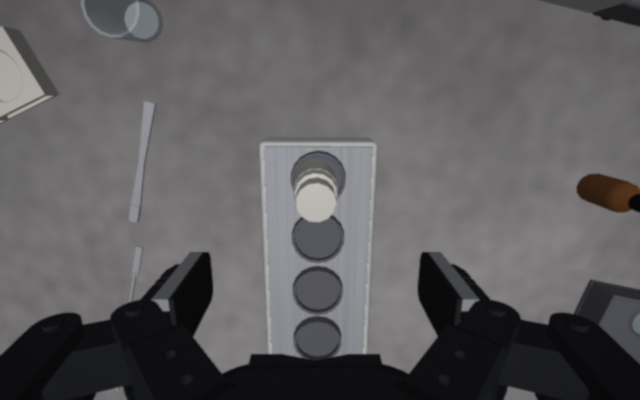

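The vial stands in hole 3 (side view (289,147)). The jar cap is at (316,201) in the wrist view, centred.

```bash
python3 - <<'E'
from h import *
from cell import monitor
o=monitor.get_obs();print(wbp(o,(316,201),.142)[:2],o["tool_pos"])
E
python3 -m inch '[[0.001,-0.001,-0.015,0,0,0,0],[0.001,-0.001,-0.035,0,0,0,0],[0.001,-0.001,-0.065,0,0,0,0],[0.001,-0.001,-0.095,0,0,0,0],[0.001,-0.001,-0.12,0,0,0,0],[0.001,-0.001,-0.138,0,0,0,0],[0.001,-0.001,-0.145,0,0,0,0],[0.001,-0.001,-0.145,0,0,0,0]]'; python3 -m inch '[[0,0,0,0,0,0,100],[0,0,0,0,0,0,255],[0,0,0,0,0,0,255],[0,0,0,0,0,0,255],[0,0,0,0,0,0,255],[0,0,0,0,0,0,255],[0,0,0,0,0,0,255],[0,0,0,0,0,0,255]]'
python3 - <<'E'
from cell import vision,monitor
import cv2
cv2.imwrite("pics/w16.png",vision.read_camera("wrist")[:,:,::-1])
o=monitor.get_obs();print(o["tool_pos"],o["wrist_force"])
E
```

```text
[ 0.60127314 -0.18652479] [ 0.6009328  -0.18506493  0.22940557]
t: 28.12
tool_pos: [0.6005, -0.1856, 0.0822]
ee_rot: [0.444, 0.552, -0.444, 0.549]
wrist_force: [0.5, -0.3, 1.0]
opening: 0.0852
t: 28.78
tool_pos: [0.6029, -0.1866, 0.086]
ee_rot: [0.444, 0.549, -0.444, 0.551]
wrist_force: [-1.5, 1.0, 6.4]
opening: 0.0329
[ 0.60285985 -0.18663403  0.08593044] [-0.99377315  0.19100381  5.46692805]
```

View pics/w16.png

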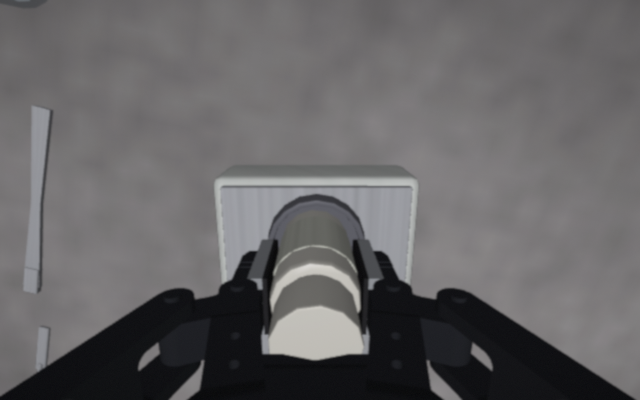

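The jar is held at a 33 mm opening. Carrying it to hole 4.

```bash
python3 -m inch '[[0,0,0.01,0,0,0,255],[0,0,0.03,0,0,0,255],[0,0,0.055,0,0,0,255],[0,0,0.08,0,0,0,255],[0,0,0.105,0,0,0,255],[0,0,0.13,0,0,0,255],[0,0,0.15,0,0,0,255],[0,0,0.15,0,0,0,255]]'; python3 -m inch '[[0.001,0.01,0,0,0,0.015,255],[0.002,0.03,0,0,0,0.03,255],[0.003,0.05,0,0,0,0.049,255],[0.005,0.07,0,0,0,0.068,255],[0.006,0.095,0,0,0,0.087,255],[0.007,0.115,0,0,0,0.106,255],[0.009,0.14,0,0,0,0.125,255],[0.01,0.16,0,0,0,0.144,255]]';  python3 -m inch '[[0.001,0.023,0,0,0,0.019,255],[0.003,0.046,0,0,0,0.038,255],[0.004,0.07,0,0,0,0.057,255],[0.006,0.093,0,0,0,0.076,255],[0.007,0.115,0,0,0,0.095,255],[0.008,0.135,0,0,0,0.114,255],[0.01,0.15,0,0,0,0.133,255],[0.0105,0.1605,0,0,0,0.152,255]]'; python3 -m inch '[[0,0,-0.01,0,0,0.018,255],[0,0,-0.03,0,0,0.02,255],[0,0,-0.055,0,0,0.02,255],[0,0,-0.08,0,0,0.02,255],[0,0,-0.1,0,0,0.02,255],[0,0,-0.115,0,0,0.02,255],[0,0,-0.12,0,0,0.02,255],[0,0,-0.12,0,0,0.02,255]]'
python3 - <<'E'
from cell import vision,monitor
import cv2
o=monitor.get_obs();print(o["tool_pos"],o["ee_rot"])
cv2.imwrite("pics/w17.png",vision.read_camera("wrist")[:,:,::-1])
cv2.imwrite("pics/s17.png",cv2.resize(vision.read_camera("side")[60:200,160:360,::-1],None,fx=4,fy=4,interpolation=2))
o=monitor.get_obs();print(o["tool_pos"],o["ee_rot"])
E
```

```text
t: 29.5
tool_pos: [0.6036, -0.1871, 0.2399]
ee_rot: [0.445, 0.548, -0.443, 0.553]
wrist_force: [1.2, 1.1, -0.2]
opening: 0.0329
t: 30.17
tool_pos: [0.6112, -0.0247, 0.2334]
ee_rot: [0.157, 0.69, -0.157, 0.689]
wrist_force: [0.0, 0.6, -0.5]
opening: 0.0328
t: 30.83
tool_pos: [0.6218, 0.1359, 0.2333]
ee_rot: [-0.178, 0.685, 0.178, 0.684]
wrist_force: [0.7, -0.1, -0.8]
opening: 0.0326
t: 31.5
tool_pos: [0.6206, 0.134, 0.112]
ee_rot: [-0.218, 0.674, 0.219, 0.671]
wrist_force: [0.3, 0.2, 0.3]
opening: 0.0327
[0.62058487 0.13402288 0.11199107] [-0.21792265  0.67413699  0.21864157  0.6710029 ]
[0.62254802 0.13421332 0.11476392] [-0.21830303  0.67245822  0.21827048  0.67268249]
```

View pics/w17.png

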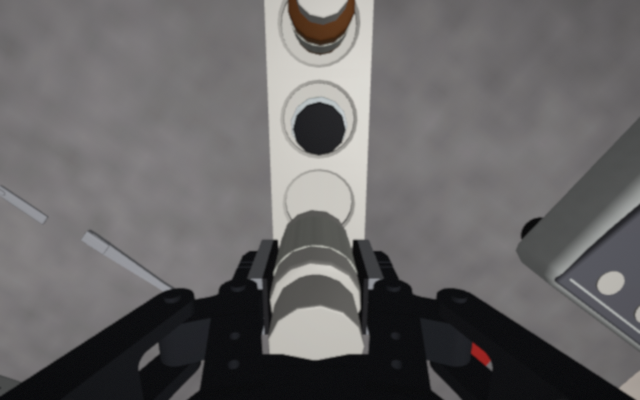

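View pics/s17.png

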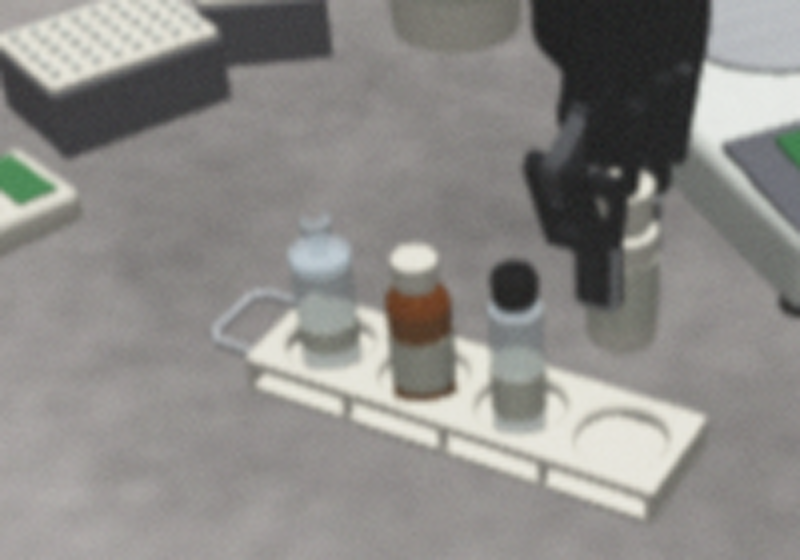

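```bash
python3 -m inch '[[0,0.001,-0.01,0,0,0,255],[0,0.001,-0.025,0,0,0,255],[0,0.001,-0.042,0,0,0,255],[0,0.001,-0.058,0,0,0,255],[0,0.001,-0.07,0,0,0,255],[0,0.001,-0.079,0,0,0,255],[0,0.001,-0.083,0,0,0,255],[0,0.001,-0.0835,0,0,0,255]]'
python3 - <<'E'
from cell import vision,monitor
import cv2
cv2.imwrite("pics/w18.png",vision.read_camera("wrist")[:,:,::-1])
cv2.imwrite("pics/s18.png",cv2.resize(vision.read_camera("side")[60:200,160:360,::-1],None,fx=4,fy=4,interpolation=2))
o=monitor.get_obs();print(o["tool_pos"],o["wrist_force"])
E
```

```text
t: 32.27
tool_pos: [0.6226, 0.1352, 0.032]
ee_rot: [-0.218, 0.672, 0.218, 0.673]
wrist_force: [-4.0, 0.4, 5.8]
opening: 0.0328
[0.62290958 0.13529935 0.03197159] [-1.87518243 -0.73654043  3.23127525]
```

View pics/s18.png

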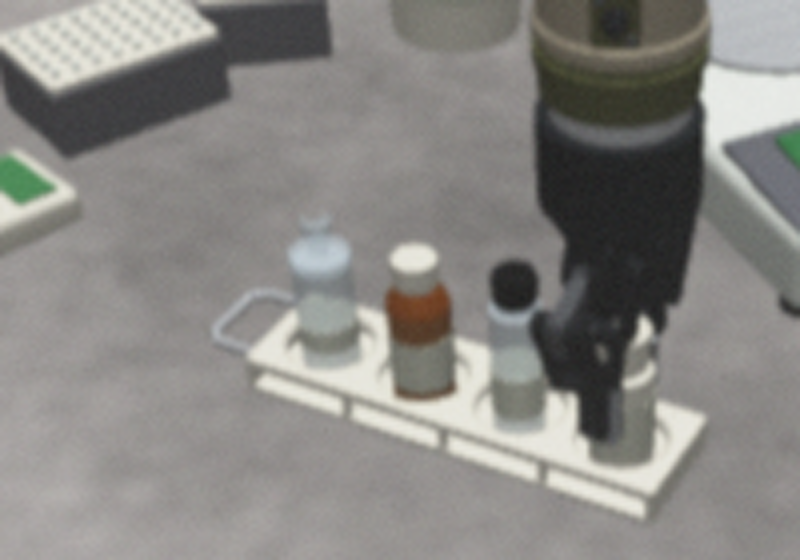

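View pics/w18.png

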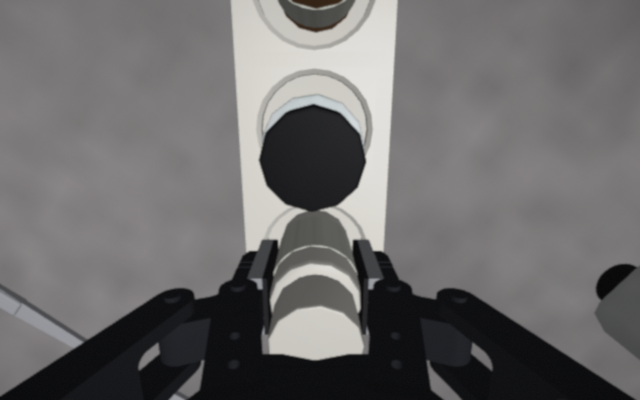

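The jar is inside hole 4, and contact of ~3 N comes at the expected floor height. Releasing and retreating upward.

```bash
python3 -m inch '[[0,0,0,0,0,0,120],[0,0,0,0,0,0,60],[0,0,0,0,0,0,0],[0,0,0,0,0,0,0],[0,0,0,0,0,0,0],[0,0,0,0,0,0,0],[0,0,0,0,0,0,0],[0,0,0,0,0,0,0]]'
python3 -m inch '[[0,0,0.01,0,0,0,0],[0,0,0.03,0,0,0,0],[0,0,0.06,0,0,0,0],[0,0,0.09,0,0,0,0],[0,0,0.12,0,0,0,0],[0,0,0.15,0,0,0,0],[0,0,0.18,0,0,0,0],[0,0,0.195,0,0,0,0]]'
python3 -m inch '[[-0.005,-0.01,0,0,0,0,0],[-0.015,-0.03,0,0,0,0,0],[-0.03,-0.06,0,0,0,0,0],[-0.045,-0.09,0,0,0,0,0],[-0.06,-0.12,0,0,0,0,0],[-0.07,-0.14,0,0,0,0,0],[-0.075,-0.15,0,0,0,0,0],[-0.075,-0.15,0,0,0,0,0]]'
python3 - <<'E'
from cell import vision,monitor
import cv2
c=lambda i:cv2.resize(i[:,:,::-1],None,fx=4,fy=4,interpolation=2)
cv2.imwrite("pics/c19.png",c(vision.read_camera("scene")[95:240,330:500]))
cv2.imwrite("pics/s19.png",c(vision.read_camera("side")[60:200,180:370]))
cv2.imwrite("pics/w19.png",vision.read_camera("wrist")[:,:,::-1])
E
```

```text
t: 33.03
tool_pos: [0.6224, 0.1352, 0.0308]
ee_rot: [-0.218, 0.673, 0.218, 0.673]
wrist_force: [0.1, -0.2, -0.1]
opening: 0.085
t: 33.7
tool_pos: [0.6236, 0.1354, 0.2313]
ee_rot: [-0.219, 0.67, 0.218, 0.675]
wrist_force: [-0.4, 0.4, 0.4]
opening: 0.0853
t: 34.37
tool_pos: [0.5459, -0.0167, 0.2257]
ee_rot: [-0.217, 0.673, 0.217, 0.673]
wrist_force: [0.4, 0.6, -0.4]
opening: 0.0853
```

View pics/c19.png

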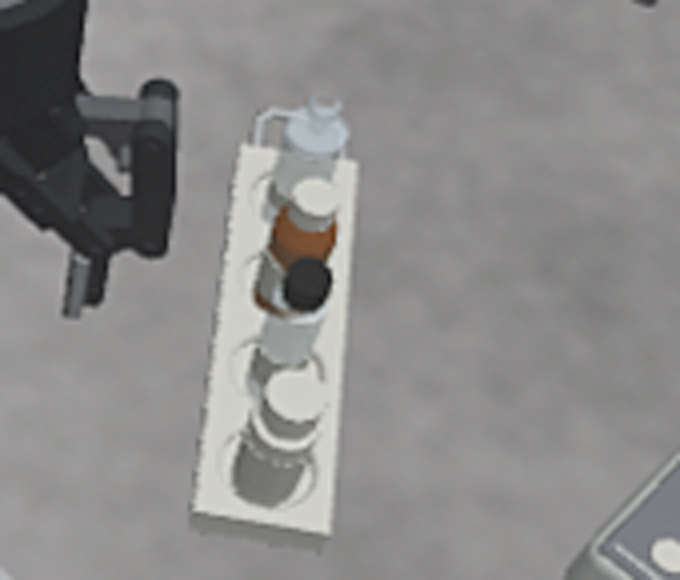

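View pics/s19.png

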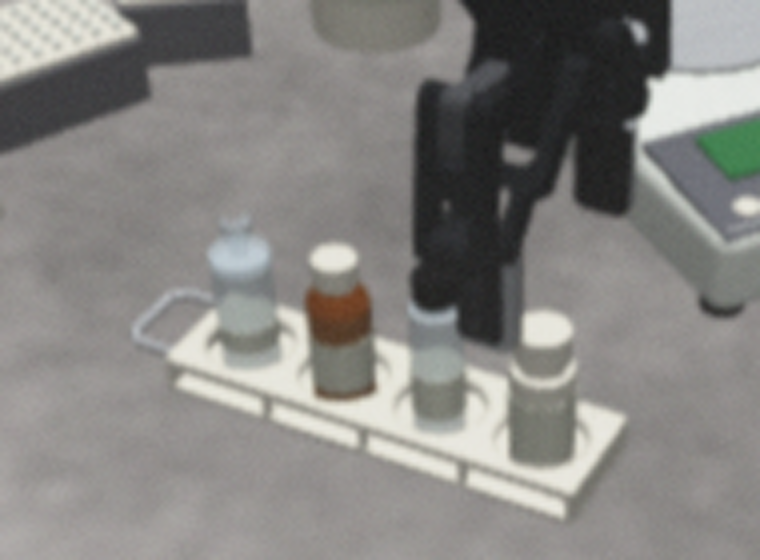

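View pics/w19.png

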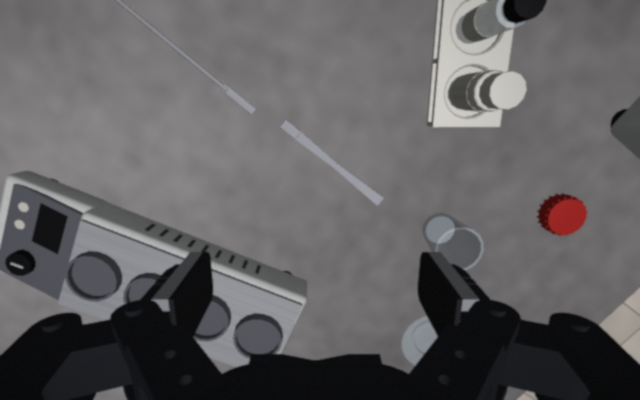

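All four stand in order from the loop: stoppered, amber, vial, jar. I'll check the cap-top heights by triangulation to confirm they stand on the floor and not on a rim.

```bash
python3 - <<'E'
from h import *
import cv2
def px(c,p):ox,oy,s=c;return np.array([(p[0]+.5)/s-.5+ox,(p[1]+.5)/s-.5+oy])
M={n:np.diag([1,1,1.])@np.array([[P[n]["fx"],0,P[n]["cx"]],[0,P[n]["fy"],P[n]["cy"]],[0,0,1]])@np.c_[P[n]["R"],P[n]["t"]] for n in P}
for n,a,b,z in[("jar",(296,394),(548,330),.088),("amber",(315,196),(335,258),.092),("stop",(326,103),(236,222),.100)]:
    X=cv2.triangulatePoints(M["scene"],M["side"],px((330,95,4),a),px((180,60,4),b));print(n,(X[:3]/X[3]).ravel().round(4),"expected z",z)
E
```

```text
jar [0.6251 0.1325 0.0886] expected z 0.088
amber [0.5559 0.228  0.0922] expected z 0.092
stop [0.5218 0.2762 0.0955] expected z 0.1
```

```bash
python3 -c "
from cell import order;print(order.hand_in())"
```

```text
the job is handed in; nothing more can be done
None
```

I moved the four samples from the stirrer into the rack and handed the job in at about 34.5 s of the 115 s limit. From the carrying loop to the far end they stand: stoppered, amber, vial, jar. That is the order they stood in from the control panel.

**Pictures:** The last scene and side pictures show all four upright, each in its own hole, with the gripper open and clear of everything.

**Standing on the rack floor:** The cap tops of the jar and the amber bottle triangulate to 88.6 mm and 92.2 mm, against 88 mm and 92 mm expected.

**Checks that disagreed or were missing:**
- **Stoppered bottle:** its knob triangulated to 95.5 mm instead of 100 mm. I put this down to the clear knob being hard to read. When I set it down there was about 3.5 N of floor contact.
- **Vial:** I did not measure its height, because a gripper finger hid its cap in the last side picture. I relied on about 5 N of contact when it was set down.
- **Amber:** I felt no contact before release, so I lowered it another 1 mm and let go. The height above was measured after that.

**Forces:** The highest wrist force reported at the end of a move was about 11 N, against the 120 N limit.

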